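Reassemble the microscope light unit

TASK

Put the microscope's light unit back together: into the slotted barrel put the lens cell first, then the spacer, then the filter cell, each flat and fully down, and screw the retaining ring in on top of them, clockwise about a quarter turn until it is fully home and clamps them. In the bay beside it, take out each filter slide whose filter end is not at the far end of the rack, away from the robot, turn it end for end and seat it fully in a slot again, then shut the cover. Leave the other things on the bench where they are.

Things in the scene. Friction and masses are not known exactly. Their poses are not given: they have to be found in the camera images.
- barrel_seat (a point): on the axis of the upright aluminium barrel on the light unit's deck, at the top of its unpressed spring seat, 58 mm above the bench. The unit is fixed, but stands elsewhere each time. Axes of the unit: x to its far side, y from the bay to the barrel, z up. Deck 22 mm lower than this point
- barrel_rim (a point): centre of the barrel's mouth, 62 mm above barrel_seat, same axes. Bore 63 mm, outside 80 mm. Two slots 35 mm wide, open at the top, through the wall and down to the seat, on its +y and -y sides: fingers go down them with a part. Each wall's rim carries a thread lip on its inside, for the retaining ring
- seat (a joint): spring seat at the bottom of the barrel: how far it is pressed down, m, 0 to 0.006. It starts to move at 9 N, then 2.2 N per mm. The parts' weight does not move it; the retaining ring, when home, holds it about 3 mm down
- lens_mid (a point): lens cell: black ring, 20 mm high, with a domed glass lens, 60 mm across, flat faces, either may be up. This point is its centre, half-way up; z is its axis
- spacer_mid (a point): spacer: bare aluminium ring, 16 mm high, with a plate inside that has a 20 mm hole, 60 mm across, flat faces, either may be up. This point is its centre, half-way up; z is its axis
- filter_mid (a point): filter cell: black ring, 12 mm high, with a flat glass, 60 mm across, flat faces, either may be up. This point is its centre, half-way up; z is its axis
- ring_mid (a point): retaining ring: dark steel, 42 mm high; foot 60 mm across, 8 high, with two lugs on opposite sides; above it a knurled collar 56 mm across, with a front glass. This point: on its axis in the collar, 25 mm above the foot; z up, x through the lugs. Put in with the lugs in the barrel's slots it rests on the filter cell. Home, its collar stands 25 mm above the rim
- ring_lug (a point): middle of one lug of the ring, 33 mm from its axis, 5 mm above its foot; lugs 72 mm across both, 12 wide, 6 high. Turned clockwise (from above) from the slots the lugs run under the barrel's two coarse thread lips, which press the ring 3 mm down: it starts to bind at some 25 degrees, is fully down at 65, meets a stop at about 100. The other way it will not go in
- rack (a point): slide rack in the bay: on the floor of the middle slot, at its middle, 12 mm above the bench; axes as barrel_seat. Three slots along x, 11.5 mm wide, 104 long, 26 deep, open at the top, at y = -42, 0 and 42 mm. A lamp lens in the bay's wall shines along y through the far (+x) ends of the slides
- bay (a point): centre of the open top of the white bay, level with its walls, 96 mm above the bench; axes as barrel_seat. Outside 148 mm (x) by 191 mm (y), walls 6 mm. The tabs of seated slides end 6 mm below this. The cover's hinge line runs along x at y = -95.5 mm, z = 0
- slide_a_tab (a point): one of up to three identical upright aluminium slides in the rack (some may be absent): plate 100 mm long (x), 8 thick (y), 60 tall. Its +x end carries a round black filter cell, 33 mm across, 20 thick; its -x end is a frame round an open window. Black pull tab on top of its middle, 30 long, 8 thick, 60 to 78 mm above the foot. This point: middle of the tab, 69 mm above the foot; z up
- slide_b_tab (a point): one of up to three identical upright aluminium slides in the rack (some may be absent): plate 100 mm long (x), 8 thick (y), 60 tall. Its +x end carries a round black filter cell, 33 mm across, 20 thick; its -x end is a frame round an open window. Black pull tab on top of its middle, 30 long, 8 thick, 60 to 78 mm above the foot. This point: middle of the tab, 69 mm above the foot; z up
- slide_c_tab (a point): one of up to three identical upright aluminium slides in the rack (some may be absent): plate 100 mm long (x), 8 thick (y), 60 tall. Its +x end carries a round black filter cell, 33 mm across, 20 thick; its -x end is a frame round an open window. Black pull tab on top of its middle, 30 long, 8 thick, 60 to 78 mm above the foot. This point: middle of the tab, 69 mm above the foot; z up
- slide_a_filter (a point): centre of the filter glass of slide_a, 31 mm from its middle along its +x, 44.5 mm above its foot
- slide_b_filter (a point): centre of the filter glass of slide_b, 31 mm from its middle along its +x, 44.5 mm above its foot
- slide_c_filter (a point): centre of the filter glass of slide_c, 31 mm from its middle along its +x, 44.5 mm above its foot
- cover (a joint): angle of the bay's white cover, rad: 0 shut, grows as it opens, to 1.95; it starts open, leaning back past upright. Friction hinge (0.035 N m) with some damping; the cover weighs 0.16 kg and, pushed over well past upright, sinks shut by itself
- cover_edge (a point): middle of the cover's free edge, 191 mm from its hinge, mid-thickness (5 mm); a black grip lip, 60 mm wide, stands 14 mm out there. The cover is 152 mm wide
- cleaner: bystander: white bottle, 48 mm across, 130 mm high; origin under its foot
- blower: bystander: rubber air blower, 52 mm across, 85 mm high, upright; origin under its foot
- handpiece: bystander: dental handpiece lying, 160 mm long along its x, 18 mm high; origin under its middle
- tweezers: bystander: steel tweezers lying, 140 mm long along their x, 7 mm high; origin under their middle
- keypad: bystander: white keypad, 60 mm (x) by 120 mm (y), 12 mm high; origin under its middle
- cup: bystander: blue cup with a white rim, 92 mm across, 103 mm high; origin under its foot

How it is judged:
On the way, in this order (a step that is already met when the one before it is completed fails the run):
1. the lens cell lies flat on the barrel's seat (horizontal distance between lens_mid and barrel_seat below 0.004 m and z of lens_mid in the frame of barrel_seat between 0.002 and 0.0135 m), for 0.2 s.
2. the spacer lies flat on the lens cell in the barrel (all of step 1 and horizontal distance between spacer_mid and barrel_seat below 0.004 m and z of spacer_mid in the frame of barrel_seat between 0.018 and 0.0315 m), for 0.2 s.
3. the filter cell lies flat on the spacer in the barrel (all of step 2 and horizontal distance between filter_mid and barrel_seat below 0.004 m and z of filter_mid in the frame of barrel_seat between 0.033 and 0.0455 m), for 0.2 s.
4. the retaining ring is screwed home: turned in by 60 degrees or more, holding the seat pressed by 2 mm or more (all of step 3 and horizontal distance between ring_mid and barrel_seat below 0.004 m and z of ring_mid in the frame of barrel_seat between 0.06 and 0.0718 m and value of joint seat above 0.002 m and y of ring_lug in the frame of barrel_seat between -0.0165 and 0.0165 m), for 0.2 s.
At the end, for the whole second after the job is handed in: Lens cell, spacer, filter cell stacked in this order in the barrel within 4 mm of its axis; ring turned in 60 degrees or more, holding the seat down 2 mm or more; every slide within 4 mm of a slot's floor with its filter end far (+x); cover shut (under 0.04 rad) (all of step 4 and z of slide_a_tab in the frame of rack between 0.065 and 0.073 m and x of slide_a_tab in the frame of rack between -0.008 and 0.008 m and y of slide_a_tab in the frame of rack between -0.06 and 0.06 m and x of each of slide_a_filter, slide_b_filter, slide_c_filter in the frame of rack above 0.02 m and z of slide_b_tab in the frame of rack between 0.065 and 0.073 m and x of slide_b_tab in the frame of rack between -0.008 and 0.008 m and y of slide_b_tab in the frame of rack between -0.06 and 0.06 m and z of slide_c_tab in the frame of rack between 0.065 and 0.073 m and x of slide_c_tab in the frame of rack between -0.008 and 0.008 m and y of slide_c_tab in the frame of rack between -0.06 and 0.06 m and value of joint cover below 0.04 rad); the robot touches nothing.
It fails at once if one of the bystanders is moved by more than 30 mm (distance of any of cleaner, blower, handpiece, tweezers, keypad, cup from where it was at the start of the episode above 0.03 m).
Of slide_a, slide_b, slide_c only 2 to 3 are there at a start; the rules pass over those that are not, and their reading is None.
At some moment in a run one of lens, spacer, filter, ring may be knocked a few centimetres aside while the robot is not near it.
It also fails if it takes over 200 s, if anything falls off the work surface, if the arm or the gripper's body presses on something with over 40 N, if the wrist force passes 120 N, or if a joint passes its speed limit or range.

ROBOT

A 6-joint arm with a two-finger parallel gripper is mounted at the origin on the work surface. World frame = base frame: x ahead of the robot, y to its left, z up, the work surface at z = 0. Lengths are in m, angles in rad, forces in N, time in s.
With the tool pointing down it reaches from about 0.3 to 0.775 m from the base axis. Payload 14.6 kg.
Tool frame: the origin (TCP) lies at the very end of the fingers, on their centre line; the grasp point (between the pads) lies 19 mm behind it; z points along the fingers, y is the line along which they close (so a half turn about z gives the same grasp; the last joint's range is limited). The gripper opens to 94 mm and grips with 3 to 60 N. Pads are 16 mm wide; open, the fingers measure 119 mm over their backs; the gripper's body (75 mm by 177 mm) begins 78 mm behind the grasp point.
Start: joints at [-1.185, 0.3, 1.521, -0, 1.321, -0.067], TCP at [0.241, -0.495, 0.205] pointing down, gripper open.
Joint ranges: [-3.03, 3.03], [-0.79, 2.21], [0.23, 2.52], [-1.04, 4.18], [0, 3.07], [-2.55, 2.55]. Speed limits (rad/s): [2.22, 2.22, 2.57, 3.14, 3.14, 3.14].

INTERFACE

Orientations are given as [roll, pitch, yaw] about the fixed x, y, z axes, in that order (R = Rz(yaw) Ry(pitch) Rx(roll)).
In Python, from station import ctrl gives the robot as it stands.
- The arm moves only by the tool move_arm, never from a script. Its argument "increments" is a list of rows, each a list of 7 numbers: the opening, from 0 (shut) to 1 (fully open), then the shift along the tool's x, y, z in units of 50 mm (1.0 is 50 mm), then the turn, a rotation vector about the tool's x, y, z in rad. In form: [[claw, tx, ty, tz, rx, ry, rz], ...]. A call has 1 to 20 rows; each row shifts and turns the commanded pose from where the row before left it, along the tool's axes as they then stand; what a row does not reach is not made up. A row lasts 1/10 s, in which the tool goes at most 50 mm and 8.59 degrees, less where a joint would pass 70% of its speed; a pose out of reach is approached as far as the arm can. A call is refused whole if a number of a shift passes 1 or a number of a turn 0.15, either way. A call with a gripper value outside its range is refused whole. The fingers move at their own pace and stop on an object; "force" is the grip in N (left out, the last holds). Time passes only in rows, so rows that do not move let the fingers close. It gives the time, the measured TCP pose, the force, the opening and the grip force at its end, in the units of the state.
- ctrl.get_obs(): the state, without advancing time (a new reading comes with each control period).
- ctrl.camera(name): name is "scene" or "top" or "wrist"; returns a dict with "color" (384x512x3 uint8, blue, green, red), "K" (3x3 intrinsics, pixels), "pose" (4x4, takes a point from camera to world coordinates); the wrist camera has in their place "tool_from_camera" (4x4, takes a point from camera to tool coordinates, whose origin is the TCP and whose axes are the flange's). Camera axes: x right, y down, z forward; pixel columns grow to the right and rows downward; lengths in m; the calibration is good to about 2 mm. The wrist camera is an equidistant fisheye: a pixel r from the principal point sees the ray r / f radians off the axis. A picture is of the moment at which its call begins: read the wrist's pose just before it. There is no depth.
- ctrl.hand_in(): hands the job in; it is judged then, once.
Trained networks look in a picture, given as the dict that the camera call returned (one of the last four; its "shot" number tells which), for a name from the list of things; names that differ only in an ending like _2 or _b are one class to them, and where a whole thing is asked for, a point or a joint stands for the part that bears it (a point fixed in the world has none). Each returns a list of dicts, best first, with "conf" (0 to 1); they miss things now and then, are a little off and sometimes report something else, mostly with a low value. They report only what shows in the picture. A call takes as long as a camera call.
- ctrl.cut_out(name, picture): "mask" (384x512 bool, what is visible of it) and "centre" ([row, column] in pixels, amid what is visible of it).
The state is a dict: "time_s": time; "qpos": joint angles; "joint_vel": joint speeds; "tau": joint torques, N m; "ee_pos": TCP position; "eef_rot": TCP orientation; "force": force on the tool from outside, world axes, zero at the start; "moment": the same for the moment, N m; "grip_width": finger opening in m; "grip_force": force on a finger pad.
Only numpy, scipy, OpenCV 4.12 (cv2) and the standard library are available. Lean on these libraries where they do the work, as an engineer would, in place of code of your own. Each camera call takes 0.05 s, during which the arm holds its last target. There are 200 camera calls.

## Working session

There is one attempt and no reset: what is moved stays moved. The work goes in short steps, Python scripts to look and compute and a tool call to move; the robot and the scene stay as the last step left them, time stands still between calls to the robot, and variables do not carry over. Pictures are saved under pics/ and viewed, at most 14 in all, crops included, and the job is handed in when it is done.

Besides the shell and the picture viewer there is one more tool, called after "Request:" as a command line: name --pt "numbers of a row" for each row, then --argument value for the rest. move_arm: Moves the arm, as the interface text tells. Its arguments: {"type":"object","properties":{"increments":{"type":"array","items":{"type":"array","items":{"type":"number"}}},"force":{"type":"number"}},"required":["increments"]}

```bash
ls; mkdir -p pics
cat > h.py <<'E'
import numpy as np, cv2
from scipy.spatial.transform import Rotation as R
from station import ctrl
def ray(c,px):  # px row,col -> origin, dir in camera/world
    K=c["K"];v=np.array([(px[1]-K[0,2])/K[0,0],(px[0]-K[1,2])/K[1,1],1.])
    return v
def world(c,px,z,obs=None):
    K=c["K"]
    if "pose" in c:
        P=c["pose"];v=ray(c,px)
    else:
        T=np.eye(4);T[:3,:3]=R.from_euler("xyz",obs["eef_rot"]).as_matrix();T[:3,3]=obs["ee_pos"]
        P=T@c["tool_from_camera"];a=ray(c,px)[:2];r=np.hypot(*a)
        v=np.array([*(a/r*np.sin(r)),np.cos(r)]) if r>1e-9 else np.array([0,0,1.])
    d=P[:3,:3]@v;o=P[:3,3]
    return o+d*(z-o[2])/d[2]
def proj(c,p):
    P=np.linalg.inv(c["pose"]);q=P[:3,:3]@p+P[:3,3];u=c["K"]@q;return u[1]/u[2],u[0]/u[2]
E
python3 - <<'E'
from h import *
o=ctrl.get_obs();print(o)
for n in("scene","top"):
    c=ctrl.camera(n);cv2.imwrite(f"pics/{n}0.png",c["color"]);print(n,c["K"],c["pose"],c.keys())
    for k,z in dict(lens_mid=.01,spacer_mid=.008,filter_mid=.006,ring_mid=.025,slide_a_tab=.09,slide_a_filter=.056,cover_edge=.28,cleaner=.06,blower=.04,handpiece=.01,tweezers=.003,keypad=.006,cup=.05,rack=.012,bay=.096,barrel_rim=.12).items():
        try:
            for d in ctrl.cut_out(k,c)[:4]: print(k,round(d["conf"],2),np.round(d["centre"]),d["mask"].sum(),world(c,d["centre"],z).round(3))
        except Exception as e: print(k,e)
E
```

```text
pics
{'time_s': 0.0, 'qpos': array([-1.18458831e+00,  3.00506128e-01,  1.52159015e+00, -6.22555562e-06,
        1.32070837e+00, -6.65770690e-02]), 'joint_vel': array([-0.00043383,  0.00148695,  0.00144241,  0.00094576,  0.00088291,
       -0.00136199]), 'tau': array([ 5.79701482e-04, -5.31805301e+01, -3.52736807e+01,  7.08931102e-02,
        2.43788684e-02, -1.12987107e-04]), 'ee_pos': array([ 0.24051475, -0.49432359,  0.20486328]), 'eef_rot': array([-3.14038294e+00, -7.46148627e-05,  4.52786583e-01]), 'force': array([ 0.0073792 , -0.34732863, -0.23389212]), 'moment': array([ 0.01602852, -0.04521358, -0.03226335]), 'grip_force': 0.0, 'grip_width': 0.09406849606910511}
scene [[412.21350378   0.         259.1991132 ]
 [  0.         412.21350378 186.40693783]
 [  0.           0.           1.        ]] [[ 0.51557281  0.74420306 -0.4246722   1.00280512]
 [ 0.85683824 -0.44571199  0.25916995 -0.29017052]
 [ 0.00359358 -0.49749636 -0.86745862  1.01225309]
 [ 0.          0.          0.          1.        ]] dict_keys(['color', 'K', 'pose', 'shot'])
lens_mid 0.66 [235. 197.] 224 [ 0.554 -0.20
[... 2348 characters left out ...]
eaner 0.59 [126. 205.] 306 [0.763 0.132 0.06 ]
blower 0.63 [190. 304.] 7793 [ 0.574 -0.162  0.04 ]
blower 0.53 [254. 229.] 226 [0.387 0.06  0.04 ]
handpiece 0.72 [150. 140.] 305 [0.701 0.339 0.01 ]
handpiece 0.28 [261. 169.] 148 [0.364 0.242 0.01 ]
handpiece 0.27 [191. 247.] 338 [0.574 0.01  0.01 ]
tweezers 0.51 [266. 172.] 162 [0.348 0.233 0.003]
keypad 0.97 [265. 306.] 866 [ 0.353 -0.167  0.006]
keypad 0.21 [193. 291.] 205 [ 0.569 -0.125  0.006]
rack 0.91 [191. 304.] 8136 [ 0.576 -0.162  0.012]
rack 0.34 [148. 140.] 272 [0.707 0.341 0.012]
bay 0.64 [190. 304.] 7819 [ 0.571 -0.154  0.096]
bay 0.22 [196. 292.] 226 [ 0.551 -0.121  0.096]
barrel_rim 0.74 [189. 306.] 8009 [ 0.57  -0.159  0.12 ]
```

Run:
```python
import cv2
a=cv2.imread("pics/top0.png");b=cv2.imread("pics/scene0.png")
cv2.imwrite("pics/top1.png",cv2.resize(a[90:300,90:410],(800,525),interpolation=cv2.INTER_CUBIC))
cv2.imwrite("pics/scene1.png",cv2.resize(b[80:300,60:430],(800,476),interpolation=cv2.INTER_CUBIC))
```

```text
(no output)
```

View pics/top1.png

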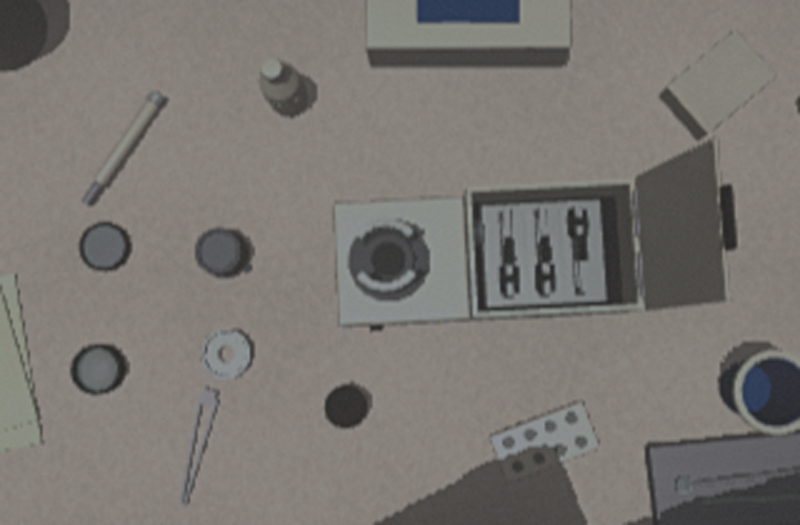

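View pics/scene1.png

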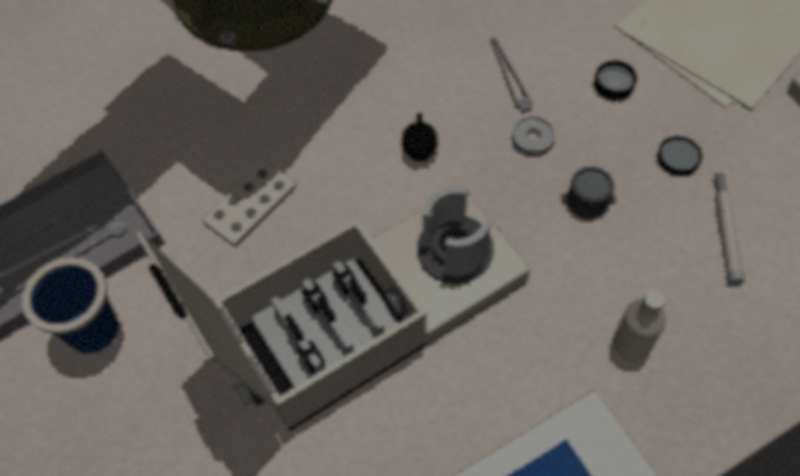

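The top view shows the unit with the bay at about (553,250) and the barrel at about (388,260). There are three slides, and the black filter ends of the left two point at the robot, so those get flipped. The scene view agrees. It also shows the lens cell as the taller black ring at (615,80), the filter cell at (680,155), the spacer at (533,135) and the ring at (590,190). Next I move over the barrel for a wrist view.

Request:
move_arm --pt "1 0 0 -0.8 0 0 0.113" --pt "1 0 0 -0.8 0 0 0.113" --pt "1 0 0 -0.8 0 0 0.113" --pt "1 0 0 -0.4 0 0 0.113" --pt "1 0.55 -0.82 0 0 0 0" --pt "1 0.55 -0.82 0 0 0 0" --pt "1 0.55 -0.82 0 0 0 0" --pt "1 0.55 -0.82 0 0 0 0" --pt "1 0.55 -0.82 0 0 0 0" --pt "1 0.55 -0.82 0 0 0 0" --pt "1 0.55 -0.82 0 0 0 0" --pt "1 0.55 -0.82 0 0 0 0" --pt "1 0.55 -0.82 0 0 0 0" --pt "1 0.55 -0.82 0 0 0 0" --pt "1 0.55 -0.82 0 0 0 0" --pt "1 0.55 -0.82 0 0 0 0" --pt "1 0 0 0 0 0 0" --pt "1 0 0 0 0 0 0" --pt "1 0 0 0 0 0 0"

```text
time_s: 3.6
ee_pos: [0.5699, -0.0031, 0.3456]
eef_rot: [3.141, -0.0, 0.0]
force: [0.5, 0.2, 0.3]
grip_width: 0.0938
grip_force: 0.0
```

Run:
```python
from h import *
o=ctrl.get_obs();print(o["ee_pos"],o["eef_rot"])
c=ctrl.camera("wrist");cv2.imwrite("pics/w1.png",cv2.resize(c["color"],(800,600),interpolation=cv2.INTER_CUBIC));print(c["K"],c["tool_from_camera"])
```

```text
[ 0.56987745 -0.00313076  0.34559388] [ 3.14142442e+00 -1.10877992e-04  6.32972704e-05]
[[297.31863964   0.         259.17455465]
 [  0.         297.31863964 192.19413293]
 [  0.           0.           1.        ]] [[ 4.13450854e-04 -9.64325809e-01 -2.64717892e-01  7.70548466e-02]
 [ 9.99999904e-01  4.36433883e-04 -2.80058247e-05  6.79836231e-04]
 [ 1.42538597e-04 -2.64717855e-01  9.64325898e-01 -1.79055826e-01]
 [ 0.00000000e+00  0.00000000e+00  0.00000000e+00  1.00000000e+00]]
```

View pics/w1.png

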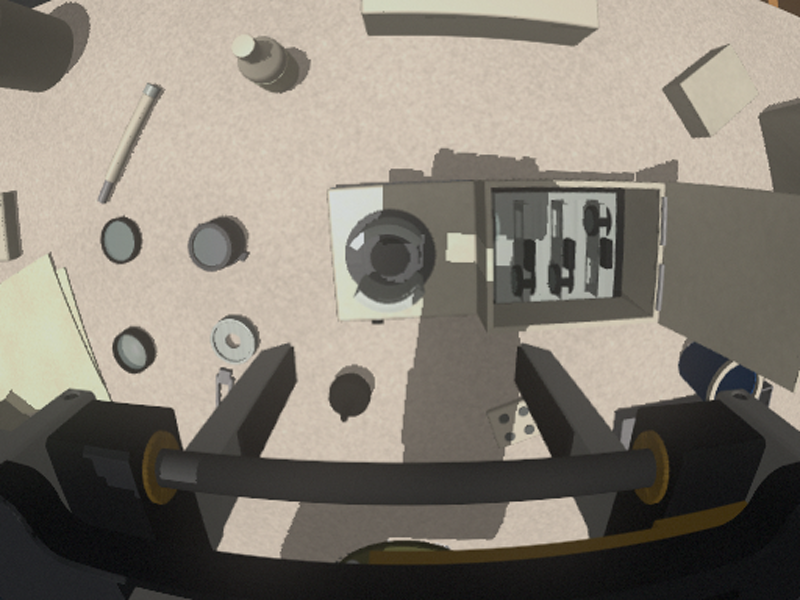

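The wrist view shows everything: barrel at about (390,258), bay from (490,183) to (663,320), lens (134,350), spacer (235,340), filter (121,240), ring (218,245). I'll compute positions from this picture.

Run:
```python
from h import *
o=ctrl.get_obs()
c=ctrl.camera("wrist")
f=lambda u,v,z:world(c,(v*.64,u*.64),z,o)[:2].round(4)
for n,u,v,z in [("deckFL",330,188,.036),("deckNL",339,320,.036),("bayFR",664,183,.096),("bayNR",659,318,.096),("bayNL",488,329,.096),("bayFL",489,183,.096),("barL",346,257,.12),("barR",434,257,.12),("barT",390,212,.12),("slide-tab1",529,253,.081),("tab2",568,252,.081),("tab3",606,253,.081)]: print(n,f(u,v,z))
for k,z in dict(lens_mid=.01,spacer_mid=.008,filter_mid=.006,ring_mid=.025,slide_a_tab=.081,slide_a_filter=.056).items():
    for d in ctrl.cut_out(k,c)[:3]: print(k,round(d["conf"],2),(np.array(d["centre"])/.64).round(),d["mask"].sum(),world(c,d["centre"],z,o).round(4))
g=cv2.resize(c["color"][110:220,200:440],None,fx=3.3,fy=3.3,interpolation=cv2.INTER_CUBIC);cv2.imwrite("pics/w2.png",g)
```

```text
deckFL [0.6353 0.0747]
deckNL [0.4901 0.0693]
bayFR [ 0.653  -0.2676]
bayNR [ 0.5095 -0.2781]
bayNL [ 0.4999 -0.0859]
bayFL [ 0.6416 -0.0817]
barL [0.5758 0.0483]
barR [ 0.5756 -0.0298]
barT [0.6154 0.0089]
slide-tab1 [ 0.5737 -0.1269]
tab2 [ 0.5756 -0.1683]
tab3 [ 0.5757 -0.2113]
lens_mid 0.9 [350. 136.] 620 [0.4361 0.3584 0.01  ]
lens_mid 0.52 [240. 120.] 581 [0.5859 0.3586 0.01  ]
spacer_mid 0.94 [337. 235.] 713 [0.458  0.2065 0.008 ]
filter_mid 0.7 [242. 122.] 646 [0.5826 0.3589 0.006 ]
ring_mid 0.92 [248. 216.] 1011 [0.5719 0.213  0.025 ]
ring_mid 0.37 [137. 127.] 668 [0.7134 0.3287 0.025 ]
slide_a_tab 0.67 [252. 562.] 823 [ 0.5757 -0.1618  0.081 ]
slide_a_filter 0.57 [ 59. 267.] 1162 [0.7752 0.1378 0.056 ]
slide_a_filter 0.56 [256. 563.] 838 [ 0.5672 -0.1719  0.056 ]
```

View pics/w2.png

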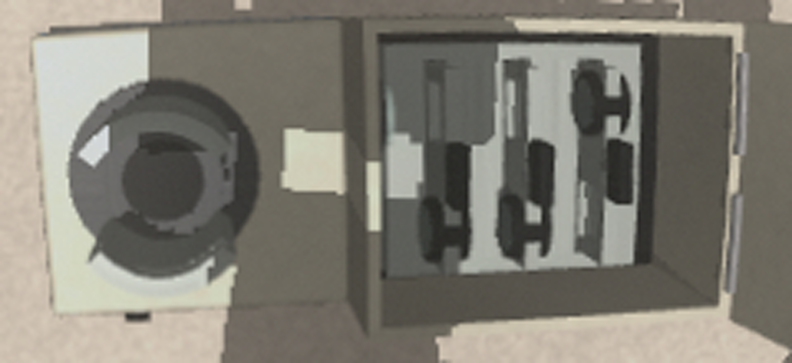

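The crop confirms it: slides 1 and 2 have the filter near and slide 3 has it far. Next I refine the positions with model-edge fits.

```bash
cat >> h.py <<'E'
from scipy.optimize import differential_evolution as DE
def pix(c,p,o):  # world pts Nx3 -> u,v
    if "pose" in c: P=c["pose"]
    else:
        T=np.eye(4);T[:3,:3]=R.from_euler("xyz",o["eef_rot"]).as_matrix();T[:3,3]=o["ee_pos"];P=T@c["tool_from_camera"]
    q=(p-P[:3,3])@P[:3,:3];K=c["K"]
    if "pose" in c: a=q[:,:2]/q[:,2:]
    else:
        n=np.hypot(q[:,0],q[:,1]);a=q[:,:2]/n[:,None]*np.arctan2(n,q[:,2])[:,None]
    return a*K[0,0]+K[:2,2]
def gradimg(c,s=1.0):
    g=cv2.GaussianBlur(c["color"].astype(np.float32),(0,0),s)
    m=np.sqrt(sum(cv2.Sobel(g,cv2.CV_32F,a,b)**2 for a,b in((1,0),(0,1))).sum(2));return np.minimum(m,np.percentile(m,97))
def fit(c,o,model,x0,w):  # model(params)->Nx3
    G=gradimg(c)
    def cost(x):
        uv=pix(c,model(x),o).astype(np.float32)
        return -cv2.remap(G,uv[:,0].reshape(1,-1),uv[:,1].reshape(1,-1),cv2.INTER_LINEAR).mean()
    r=DE(cost,[(a-b,a+b) for a,b in zip(x0,w)],seed=1,maxiter=60,popsize=12);return r.x,-r.fun/G.max()
def circle(r,z,ang=np.linspace(0,2*np.pi,120)): return lambda x:np.c_[x[0]+r*np.cos(ang),x[1]+r*np.sin(ang),np.full(len(ang),z)]
arcs=np.concatenate([np.linspace(-.9,.9,50),np.linspace(-.9,.9,50)+np.pi])
t=np.linspace(-.5,.5,60)
def rect(lx,ly,z):
    P=np.r_[np.c_[t*lx,0*t+ly/2],np.c_[t*lx,0*t-ly/2],np.c_[0*t+lx/2,t*ly],np.c_[0*t-lx/2,t*ly]]
    return lambda x:np.c_[P@np.array([[np.cos(x[2]),np.sin(x[2])],[-np.sin(x[2]),np.cos(x[2])]])+x[:2],np.full(len(P),z)]
E
cat > fitall.py <<'E'
from h import *
o=ctrl.get_obs();c=ctrl.camera("wrist");w=(.012,.012)
print("bay",*fit(c,o,rect(.148,.191,.096),(.576,-.178,.05),(.015,.015,.06)))
for n,r,z,x0,a in [("barrel",.04,.12,(.576,.009),arcs),("lens",.03,.02,(.436,.358),None),("spacer",.03,.016,(.458,.2065),None),("filter",.03,.012,(.5826,.359),None),("ring",.028,.042,(.572,.213),None)]:
    print(n,*fit(c,o,circle(r,z,a) if a is not None else circle(r,z),x0,w))
E
python3 fitall.py
```

```text
bay [ 0.58176816 -0.16713102  0.05562893] 0.5085391151879649
barrel [0.57483139 0.01366246] 0.574821556066816
lens [0.43492831 0.36622223] 0.886645904927533
spacer [0.46145299 0.20169815] 0.5926570197472
filter [0.5844391  0.36477231] 0.8189552799759019
ring [0.57653332 0.21479262] 0.734472490563357
```

Request:
move_arm --pt "1 -0.3 -0.82 0.43 0 0 0" --pt "1 -0.3 -0.82 0.43 0 0 0" --pt "1 -0.3 -0.82 0.43 0 0 0" --pt "1 -0.3 -0.82 0.43 0 0 0" --pt "1 -0.3 -0.82 0.43 0 0 0" --pt "1 -0.3 -0.82 0.43 0 0 0" --pt "1 -0.3 -0.82 0.43 0 0 0" --pt "1 -0.3 -0.82 0.43 0 0 0" --pt "1 -0.3 -0.82 0.43 0 0 0" --pt "1 0 0 0 0 0 0" --pt "1 0 0 0 0 0 0" --pt "1 0 0 0 0 0 0"

```text
time_s: 5.25
ee_pos: [0.4356, 0.366, 0.1526]
eef_rot: [-3.141, -0.001, 0.0]
force: [0.0, -0.5, 0.7]
grip_width: 0.094
grip_force: 0.0
```

```bash
cat > part.py <<'E'
from h import *
import sys
S=dict(lens=(.03,.02),spacer=(.03,.016),filter=(.03,.012),ring=(.028,.042))
n=sys.argv[1];x0=[float(a) for a in sys.argv[2:4]];r,z=S[n]
o=ctrl.get_obs();c=ctrl.camera("wrist")
for d in ctrl.cut_out(n+"_mid",c)[:2]: print(n,round(d["conf"],2),d["mask"].sum(),world(c,d["centre"],z/2,o).round(4)); m=d["mask"]
x,q=fit(c,o,circle(r,z),x0,(.02,.02));print("fit",x,q)
print("ee",o["ee_pos"],o["eef_rot"][2],"shift50",(x[0]-o["ee_pos"][0])/.05,-(x[1]-o["ee_pos"][1])/.05)
g=c["color"].copy();[cv2.circle(g,(int(a),int(b)),0,(0,0,255),-1) for a,b in pix(c,circle(r,z)(x),o)]
cv2.imwrite("pics/p_%s_%d.png"%(n,c["shot"]),g)
E
python3 part.py lens .435 .366; ls pics
```

```text
lens 0.94 2430 [0.436  0.3651 0.01  ]
fit [0.43739174 0.36436541] 0.7989692476065008
ee [0.43555736 0.36602786 0.15261816] 5.53937254801351e-05 shift50 0.0366875548456036 0.03324903061889595
p_lens_6.png
scene0.png
scene1.png
top0.png
top1.png
w1.png
w2.png
```

Request:
move_arm --pt "1 0.03 0.02 0.59 0 0 0" --pt "1 0 0 0.59 0 0 0" --pt "1 0 0 0.59 0 0 0" --pt "1 0 0 0.59 0 0 0" --pt "1 0 0 0.58 0 0 0" --pt "1 0 0 0 0 0 0" --pt "0 0 0 0 0 0 0" --pt "0 0 0 0 0 0 0" --pt "0 0 0 0 0 0 0" --pt "0 0 0 0 0 0 0" --pt "0 0 0 0 0 0 0" --pt "0 0 0 0 0 0 0" --force 25

```text
time_s: 6.55
ee_pos: [0.4366, 0.3657, 0.0056]
eef_rot: [-3.141, -0.001, 0.001]
force: [-1.3, -2.6, 6.3]
grip_width: 0.0595
grip_force: 25.0
```

Request:
move_arm --pt "0 0 0 -0.5 0 0 0" --pt "0 0 0 -0.9 0 0 0" --pt "0 0 0 -0.9 0 0 0" --pt "0 0 0 -0.9 0 0 0" --pt "0 0.085 0.785 -0.9 0 0 0" --pt "0 0.085 0.785 -0.8 0 0 0" --pt "0 0.085 0.785 0 0 0 0" --pt "0 0.085 0.785 0 0 0 0" --pt "0 0.085 0.785 0 0 0 0" --pt "0 0.085 0.785 0 0 0 0" --pt "0 0.085 0.785 0 0 0 0" --pt "0 0.085 0.785 0 0 0 0" --pt "0 0.085 0.785 0 0 0 0" --pt "0 0 0 0 0 0 0" --pt "0 0 0 0 0 0 0" --pt "0 0 0 0 0 0 0"

```text
time_s: 8.15
ee_pos: [0.4736, 0.024, 0.2381]
eef_rot: [-3.141, 0.0, 0.002]
force: [-0.5, 0.0, -1.9]
grip_width: 0.0595
grip_force: 25.0
```

Run:
```python
from h import *
o=ctrl.get_obs();c=ctrl.camera("wrist");print(o["ee_pos"],o["eef_rot"])
xs=[]
for r,z in((.04,.12),(.0315,.12),(.04,.036)):
    x,q=fit(c,o,circle(r,z,arcs),(.575,.0135),(.01,.01));print(r,z,x,q);xs.append((r,z,x))
L,q=fit(c,o,circle(.03,o["ee_pos"][2]+.0144),(o["ee_pos"][0],o["ee_pos"][1]),(.01,.01));print("lens",L-o["ee_pos"][:2],q)
g=cv2.resize(c["color"],(800,600),interpolation=cv2.INTER_CUBIC);s=800/512
for (r,z,x),col in zip(xs,((0,0,255),(0,255,0),(255,0,0))):
    for a,b in pix(c,circle(r,z,arcs)(x),o): cv2.circle(g,(int(a*s),int(b*s)),1,col,-1)
for a,b in pix(c,circle(.03,o["ee_pos"][2]+.0144)(L),o): cv2.circle(g,(int(a*s),int(b*s)),1,(255,0,255),-1)
cv2.imwrite("pics/w3.png",g)
```

```text
[0.47363313 0.0239698  0.23805044] [-3.14137811e+00  2.27295184e-04  1.55778567e-03]
0.04 0.12 [0.57720073 0.02014953] 0.24721623000783968
0.0315 0.12 [0.56501022 0.01268638] 0.6980665256069396
0.04 0.036 [0.56903514 0.00992586] 0.6986498871552441
lens [-0.00026601 -0.00044333] 0.4366880631458619
```

View pics/w3.png

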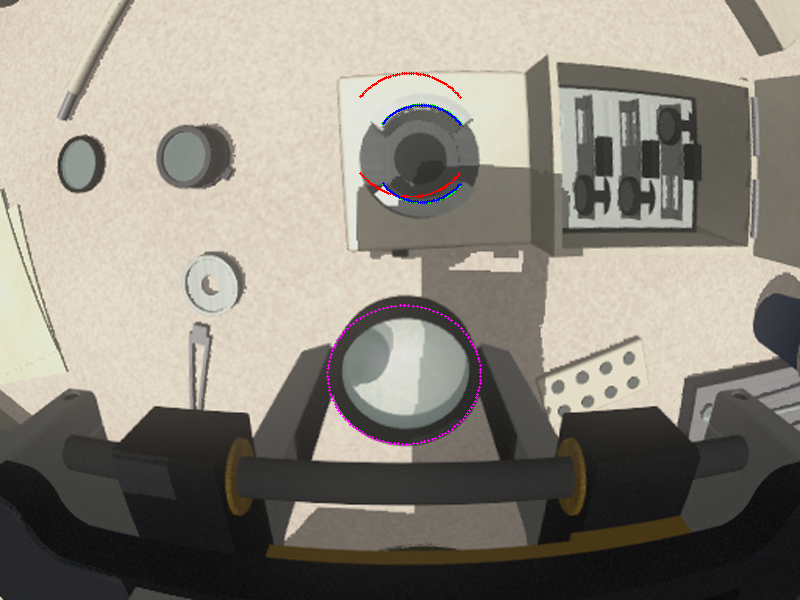

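The magenta circle sits well on the held lens at (405,375), but the barrel's circle fits latched onto the wrong edges around (420,157). I'll look closer.

Run:
```python
from h import *
o=ctrl.get_obs();c=ctrl.camera("wrist");s=6
x0,y0=210,45
g=cv2.resize(c["color"][y0:y0+100,x0:x0+130],None,fx=s,fy=s,interpolation=cv2.INTER_CUBIC)
g=cv2.convertScaleAbs(g,alpha=1.0)
for r,z,col in((.04,.12,(0,0,255)),(.0315,.12,(0,255,0)),(.04,.036,(255,0,0))):
    for a,b in pix(c,circle(r,z)((.572,.0125)),o): cv2.circle(g,(int((a-x0+.5)*s),int((b-y0+.5)*s)),1,col,-1)
cv2.imwrite("pics/w4.png",g)
```

```text
(no output)
```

View pics/w4.png

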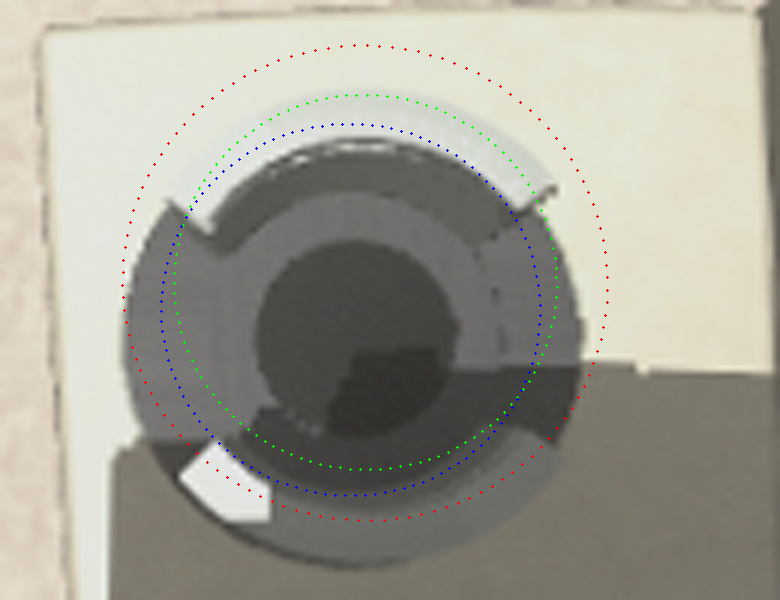

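The rim's true outline is centred near (353,330), radius about 235, in this crop. That puts the barrel at about x=.564, y=.0145. The earlier fit was thrown off by the visible outer wall, so I'll refit with tight bounds.

Run:
```python
from h import *
o=ctrl.get_obs();c=ctrl.camera("wrist");s=6;x0,y0=210,45
bot=np.linspace(.6,2*np.pi-.6,120)
x,q=fit(c,o,circle(.04,.12,bot),(.5642,.0145),(.005,.005));print(x,q)
x2,q=fit(c,o,circle(.04,.12),(.5642,.0145),(.005,.005));print(x2,q)
b,q=fit(c,o,rect(.148,.191,.096),(.57,-.167,.05),(.02,.02,.06));print("bay",b,q)
b2,q=fit(c,o,rect(.136,.179,.096),(.57,-.167,.05),(.02,.02,.06));print("bayin",b2,q)
g=cv2.resize(c["color"][30:180],None,fx=1.56,fy=1.56);g=cv2.resize(c["color"][30:180,200:512],None,fx=2.5,fy=2.5,interpolation=cv2.INTER_CUBIC)
for m,p,col in((circle(.04,.12),x,(0,0,255)),(circle(.0315,.12),x,(0,255,0)),(rect(.148,.191,.096),b,(255,0,0)),(rect(.136,.179,.096),b2,(255,0,255))):
    for a,d in pix(c,m(p),o): cv2.circle(g,(int((a-200+.5)*2.5),int((d-30+.5)*2.5)),1,col,-1)
cv2.imwrite("pics/w5.png",g)
```

```text
[0.56370411 0.01237663] 0.3523727549010164
[0.56385282 0.01225696] 0.3048293167570467
bay [ 0.56863292 -0.1764834   0.05314332] 0.547233
bayin [ 0.57442663 -0.17531151  0.0512198 ] 0.7489613566262648
```

View pics/w5.png

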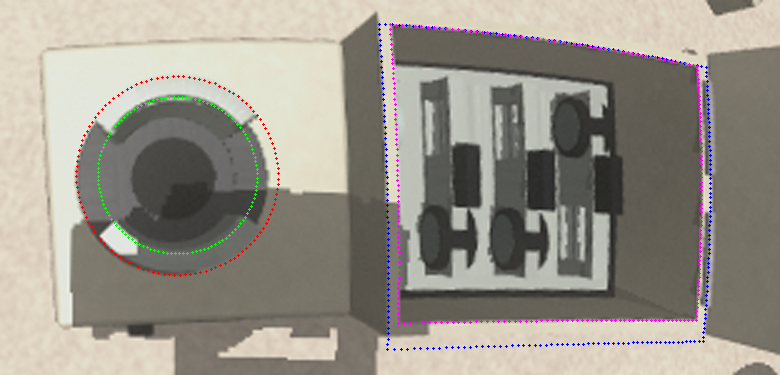

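Request:
move_arm --pt "0 0 0.12 0.5 0 0 0" --pt "0 0 0.11 0.5 0 0 0" --pt "0 0 0 0.3 0 0 0" --pt "0 0 0 0 0 0 0" --pt "0 0 0 0 0 0 0" --pt "0 0 0 0 0 0 0"

```text
time_s: 8.9
ee_pos: [0.4743, 0.012, 0.1742]
eef_rot: [3.141, -0.002, 0.001]
force: [-0.2, -0.6, -1.0]
grip_width: 0.0593
grip_force: 25.0
```

Run:
```python
from h import *
o=ctrl.get_obs();c=ctrl.camera("wrist");print(o["ee_pos"])
a1=arcs+.052
both=lambda x:np.r_[circle(.04,.12,a1)(x),circle(.0315,.12,a1)(x)]
x,q=fit(c,o,both,(.564,.0125),(.006,.006));print(x,q)
for r in(.04,.0315): print(r,*fit(c,o,circle(r,.12,a1),(.564,.0125),(.006,.006)))
s=4;uv=pix(c,both(x),o);x0,y0=np.maximum((uv.min(0)-25).astype(int),0);x1,y1=(uv.max(0)+25).astype(int)
g=cv2.resize(c["color"][y0:y1,x0:x1],None,fx=s,fy=s,interpolation=cv2.INTER_CUBIC)
for a,d in uv: cv2.circle(g,(int((a-x0+.5)*s),int((d-y0+.5)*s)),1,(0,0,255),-1)
cv2.imwrite("pics/w6.png",g);print(g.shape)
```

```text
[0.47428224 0.01196809 0.17419842]
[0.5647074  0.01258971] 0.4785643508396387
0.04 [0.5647004  0.01263703] 0.24345785065076295
0.0315 [0.56482974 0.01238351] 0.7140741795350222
(604, 536, 3)
```

View pics/w6.png

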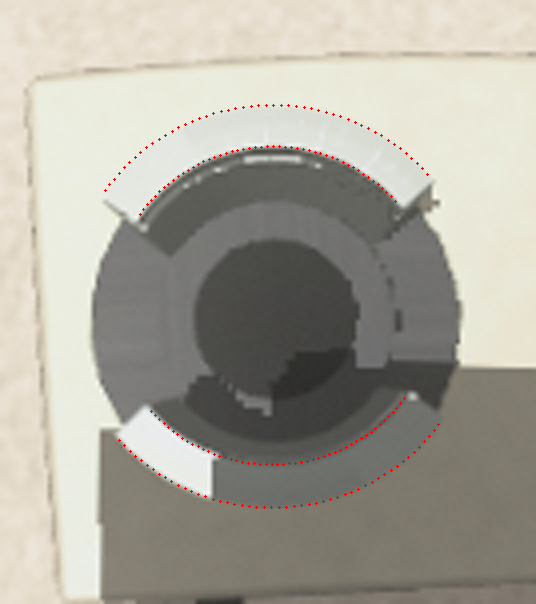

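The red arcs sit exactly on both rim edges, so the barrel is at (.5647,.0126). I'll move over it.

Request:
move_arm --pt "0 0.45 0 0 0 0 0" --pt "0 0.45 0 0 0 0 0" --pt "0 0.46 -0.01 0 0 0 0" --pt "0 0.45 0 0 0 0 0" --pt "0 0 0 0.3 0 0 0" --pt "0 0 0 0.3 0 0 0" --pt "0 0 0 0.2 0 0 0" --pt "0 0 0 0 0 0 0" --pt "0 0 0 0 0 0 0" --pt "0 0 0 0 0 0 0"

```text
time_s: 9.95
ee_pos: [0.5647, 0.0122, 0.1341]
eef_rot: [3.142, -0.002, 0.001]
force: [0.4, -0.2, -1.0]
grip_width: 0.0593
grip_force: 25.0
```

Request:
move_arm --pt "0 0 0 0.1 0 0 0" --pt "0 0 0 0.1 0 0 0" --pt "0 0 0 0.1 0 0 0" --pt "0 0 0 0.15 0 0 0" --pt "0 0 0 0.15 0 0 0" --pt "0 0 0 0.15 0 0 0" --pt "0 0 0 0.15 0 0 0" --pt "0 0 0 0.15 0 0 0" --pt "0 0 0 0.15 0 0 0" --pt "0 0 0 0.1 0 0 0" --pt "0 0 0 0.06 0 0 0" --pt "0 0 0 0 0 0 0" --pt "0 0 0 0 0 0 0"

```text
time_s: 11.25
ee_pos: [0.5643, 0.0123, 0.0651]
eef_rot: [-3.141, 0.0, 0.001]
force: [3.0, 1.5, -3.8]
grip_width: 0.0596
grip_force: 25.0
```

Request:
move_arm --pt "0 0 0 0.02 0 0 0" --pt "0.72 0 0 0 0 0 0" --pt "0.72 0 0 0 0 0 0" --pt "0.72 0 0 0 0 0 0" --pt "0.72 0 0 -0.4 0 0 0" --pt "0.72 0 0 -0.8 0 0 0" --pt "0.72 0 0 -0.8 0 0 0" --pt "1 -0.34 -0.63 -0.1 0 0 0" --pt "1 -0.34 -0.63 0 0 0 0" --pt "1 -0.34 -0.63 0 0 0 0" --pt "1 -0.35 -0.63 0 0 0 0" --pt "1 -0.35 -0.63 0 0 0 0" --pt "1 -0.34 -0.63 0.3 0 0 0" --pt "1 0 0 0 0 0 0" --pt "1 0 0 0 0 0 0" --pt "1 0 0 0 0 0 0"

```text
time_s: 12.85
ee_pos: [0.4616, 0.2006, 0.1545]
eef_rot: [-3.142, -0.001, 0.0]
force: [0.7, -0.0, 0.5]
grip_width: 0.0941
grip_force: 0.0
```

```bash
python3 part.py spacer .46 .202
```

```text
spacer 0.58 2201 [0.4617 0.2134 0.008 ]
fit [0.47537047 0.21524016] 0.3161809850623443
ee [0.46164357 0.20059879 0.1544828 ] 0.00022555099963073033 shift50 0.27453807858492607 -0.29282731583868904
```

```bash
cat > part2.py <<'E'
from h import *
import sys
S=dict(lens=(.03,.02),spacer=(.03,.016),filter=(.03,.012),ring=(.028,.042))
n=sys.argv[1];r,z=S[n]
o=ctrl.get_obs();c=ctrl.camera("wrist");d=ctrl.cut_out(n+"_mid",c)[0]
m=d["mask"];v,u=np.nonzero(m);print("conf",d["conf"],"bbox",u.min(),u.max(),v.min(),v.max())
from scipy.optimize import minimize
t=np.linspace(0,2*np.pi,80)
def cost(x):  # silhouette IoU of the cylinder
    h=cv2.convexHull(np.r_[pix(c,circle(r,z)(x),o),pix(c,circle(r,0.)(x),o)].astype(np.float32))
    g=np.zeros(m.shape,np.uint8);cv2.fillPoly(g,[(h*16).astype(np.int32)],1,shift=4);return -(g.astype(bool)&m).sum()/(g.astype(bool)|m).sum()
x0=world(c,d["centre"],z/2,o)[:2]
s=DE(cost,[(a-.02,a+.02) for a in x0],seed=1,maxiter=30);x=s.x
print("x",x,"IoU",-s.fun,"ee",o["ee_pos"],"shift50",(x[0]-o["ee_pos"][0])/.05,-(x[1]-o["ee_pos"][1])/.05)
k=3;u0,v0=max(u.min()-40,0),max(v.min()-40,0)
g=c["color"].copy();g[m^cv2.erode(m.astype(np.uint8),np.ones((3,3))).astype(bool)]=(0,255,0)
[cv2.circle(g,(int(a),int(b)),0,(0,0,255),-1) for a,b in pix(c,circle(r,z)(x),o)]
cv2.imwrite(f"pics/q_{n}_{c['shot']}.png",cv2.resize(g[v0:v.max()+40,u0:u.max()+40],None,fx=k,fy=k,interpolation=cv2.INTER_NEAREST)[:600,:800]);print(c["shot"])
E
python3 part2.py spacer
```

```text
conf 0.91 bbox 224 277 161 215
x [0.45446755 0.20902067] IoU 0.8711426188490409 ee [0.46170075 0.20040115 0.15441621] shift50 -0.14466399866758461 -0.17239036321421375
12
```

View pics/q_spacer_12.png

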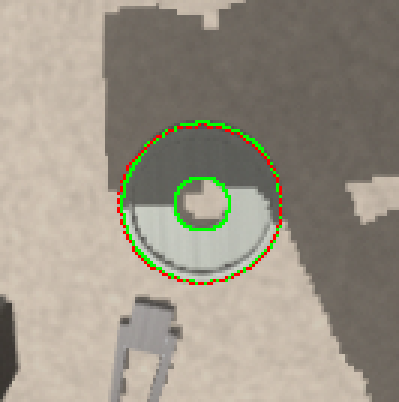

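The mask and the fitted circle agree on the spacer, so it is at (.4545,.209), with the tweezers clear of the fingers. I'll grasp it.

Request:
move_arm --pt "1 -0.145 -0.172 0 0 0 0" --pt "1 0 0 0.6 0 0 0" --pt "1 0 0 0.6 0 0 0" --pt "1 0 0 0.6 0 0 0" --pt "1 0 0 0.6 0 0 0" --pt "1 0 0 0.6 0 0 0" --pt "1 0 0 0 0 0 0" --pt "0 0 0 0 0 0 0" --pt "0 0 0 0 0 0 0" --pt "0 0 0 0 0 0 0" --pt "0 0 0 0 0 0 0" --pt "0 0 0 0 0 0 0" --pt "0 0 0 0 0 0 0"

```text
time_s: 14.35
ee_pos: [0.4539, 0.2098, 0.0044]
eef_rot: [-3.141, -0.0, 0.001]
force: [-1.3, 0.7, 3.4]
grip_width: 0.0596
grip_force: 25.0
```

Request:
move_arm --pt "0 0 0 -0.4 0 0 0" --pt "0 0 0 -0.8 0 0 0" --pt "0 0 0 -0.8 0 0 0" --pt "0 0 0 -0.8 0 0 0" --pt "0 0 0 -0.8 0 0 0" --pt "0 0.37 0.66 0 0 0 0" --pt "0 0.37 0.66 0 0 0 0" --pt "0 0.37 0.66 0 0 0 0" --pt "0 0.37 0.66 0 0 0 0" --pt "0 0.37 0.65 0 0 0 0" --pt "0 0.37 0.65 0 0 0 0" --pt "0 0 0 0.3 0 0 0" --pt "0 0 0 0.3 0 0 0" --pt "0 0 0 0.3 0 0 0" --pt "0 0 0 0 0 0 0" --pt "0 0 0 0 0 0 0" --pt "0 0 0 0 0 0 0"

```text
time_s: 16.05
ee_pos: [0.5654, 0.0129, 0.14]
eef_rot: [3.142, -0.001, 0.001]
force: [0.0, 0.5, -0.7]
grip_width: 0.0594
grip_force: 25.0
```

Run:
```python
from h import *
o=ctrl.get_obs();c=ctrl.camera("wrist");p=o["ee_pos"];print(p)
d=ctrl.cut_out("spacer_mid",c)[0];m=d["mask"];v,u=np.nonzero(m)
x,q=fit(c,o,circle(.03,p[2]+.0116),p[:2],(.006,.006));print("rel",x-p[:2],q,d["conf"],u.min(),u.max(),v.min(),v.max())
uv=pix(c,circle(.03,p[2]+.0116)(p[:2]),o);print(uv.min(0),uv.max(0))
```

```text
[0.56538373 0.0128698  0.14004613]
rel [ 0.00088226 -0.00061234] 0.5175494801875049 0.89 211 306 187 280
[209.83210966 193.94365082] [306.34237677 281.6570026 ]
```

Request:
move_arm --pt "0 -0.025 0 0.1 0 0 0" --pt "0 0 0 0.15 0 0 0" --pt "0 0 0 0.1 0 0 0" --pt "0 0 0 0.1 0 0 0" --pt "0 0 0 0.1 0 0 0" --pt "0 0 0 0.15 0 0 0" --pt "0 0 0 0.15 0 0 0" --pt "0 0 0 0.15 0 0 0" --pt "0 0 0 0.12 0 0 0" --pt "0 0 0 0 0 0 0" --pt "0 0 0 0 0 0 0"

```text
time_s: 17.25
ee_pos: [0.5638, 0.0128, 0.0832]
eef_rot: [3.142, 0.0, 0.001]
force: [-0.7, 0.6, -0.4]
grip_width: 0.0595
grip_force: 25.0
```

Request:
move_arm --pt "0 0 0 0.01 0 0 0" --pt "0.72 0 0 0 0 0 0" --pt "0.72 0 0 0 0 0 0" --pt "0.72 0 0 0 0 0 0" --pt "0.72 0 0 -0.5 0 0 0" --pt "0.72 0 0 -0.8 0 0 0" --pt "1 0.05 -0.7 -0.2 0 0 0" --pt "1 0.05 -0.7 0 0 0 0" --pt "1 0.05 -0.7 0 0 0 0" --pt "1 0.05 -0.7 0 0 0 0" --pt "1 0.05 -0.7 0 0 0 0" --pt "1 0.05 -0.7 0 0 0 0" --pt "1 0 -0.7 0 0 0 0" --pt "1 0 -0.7 0 0 0 0" --pt "1 0 -0.7 0 0 0 0" --pt "1 0 -0.6 0 0 0 0" --pt "1 0 0 0 0 0 0" --pt "1 0 0 0 0 0 0" --pt "1 0 0 0 0 0 0"

```text
time_s: 19.15
ee_pos: [0.5787, 0.3569, 0.1576]
eef_rot: [3.141, 0.0, 0.0]
force: [0.2, 0.7, 0.1]
grip_width: 0.0943
grip_force: 0.0
```

```bash
python3 part2.py filter; python3 part.py filter .583 .363
```

```text
conf 0.92 bbox 227 280 149 202
x [0.58441301 0.36236818] IoU 0.9645635263612792 ee [0.57869739 0.35693798 0.15764471] shift50 0.11431232633128063 -0.10860400045660801
14
filter 0.56 2208 [0.5834 0.363  0.006 ]
fit [0.58588363 0.3626963 ] 0.8044214126796727
ee [0.57882337 0.35681457 0.15784939] -0.0003964674674701296 shift50 0.14120530826665645 -0.1176347018892887
```

Request:
move_arm --pt "1 0.12 -0.11 0 0 0 0" --pt "1 0 0 0.6 0 0 0" --pt "1 0 0 0.6 0 0 0" --pt "1 0 0 0.6 0 0 0" --pt "1 0 0 0.6 0 0 0" --pt "1 0 0 0.4 0 0 0" --pt "1 0 0 0.28 0 0 0" --pt "1 0 0 0 0 0 0" --pt "0 0 0 0 0 0 0" --pt "0 0 0 0 0 0 0" --pt "0 0 0 0 0 0 0" --pt "0 0 0 0 0 0 0" --pt "0 0 0 0 0 0 0" --pt "0 0 0 0 0 0 0"

```text
time_s: 20.75
ee_pos: [0.5846, 0.3634, 0.0041]
eef_rot: [-3.141, -0.0, 0.001]
force: [-1.1, 0.0, 2.9]
grip_width: 0.0595
grip_force: 25.0
```

Request:
move_arm --pt "0 0 0 -0.4 0 0 0" --pt "0 0 0 -0.8 0 0 0" --pt "0 0 0 -0.8 0 0 0" --pt "0 0 0 -0.8 0 0 0" --pt "0 0 0 -0.7 0 0 0" --pt "0 -0.05 0.78 0 0 0 0" --pt "0 -0.05 0.78 0 0 0 0" --pt "0 -0.05 0.78 0 0 0 0" --pt "0 -0.05 0.78 0 0 0 0" --pt "0 -0.05 0.78 0 0 0 0" --pt "0 -0.05 0.78 0 0 0 0" --pt "0 -0.05 0.78 0 0 0 0" --pt "0 -0.05 0.78 0 0 0 0" --pt "0 0 0.78 0 0 0 0" --pt "0 0 0 0.35 0 0 0" --pt "0 0 0 0.3 0 0 0" --pt "0 0 0 0 0 0 0" --pt "0 0 0 0 0 0 0" --pt "0 0 0 0 0 0 0"

```text
time_s: 22.65
ee_pos: [0.5652, 0.0126, 0.147]
eef_rot: [3.142, -0.001, 0.001]
force: [-0.0, -0.1, 0.2]
grip_width: 0.0592
grip_force: 25.0
```

Run:
```python
from h import *
o=ctrl.get_obs();c=ctrl.camera("wrist");p=o["ee_pos"];print(p)
x,q=fit(c,o,circle(.03,p[2]+.0079),p[:2],(.006,.006));print("rel",x-p[:2],q)
```

```text
[0.5651728  0.01257273 0.14704237]
rel [ 0.00130777 -0.00083623] 0.50711819990927
```

Request:
move_arm --pt "0 -0.03 0 0.2 0 0 0" --pt "0 0 0 0.2 0 0 0" --pt "0 0 0 0.1 0 0 0" --pt "0 0 0 0.1 0 0 0" --pt "0 0 0 0.1 0 0 0" --pt "0 0 0 0.1 0 0 0" --pt "0 0 0 0.1 0 0 0" --pt "0 0 0 0.06 0 0 0" --pt "0 0 0 0 0 0 0" --pt "0 0 0 0 0 0 0"

```text
time_s: 23.7
ee_pos: [0.5634, 0.0123, 0.0982]
eef_rot: [-3.142, -0.0, 0.001]
force: [0.3, 0.7, -0.8]
grip_width: 0.0593
grip_force: 25.0
```

Request:
move_arm --pt "0.72 0 0 0 0 0 0" --pt "0.72 0 0 0 0 0 0" --pt "0.72 0 0 0 0 0 0" --pt "0.72 0 0 -0.5 0 0 0" --pt "0.72 0 0 -0.9 0 0 0" --pt "1 0.03 -0.67 0 0 0 0" --pt "1 0.03 -0.67 0 0 0 0" --pt "1 0.03 -0.67 0 0 0 0" --pt "1 0.03 -0.67 0 0 0 0" --pt "1 0.03 -0.67 0 0 0 0" --pt "1 0.03 -0.67 0 0 0 0" --pt "1 0 0 0 0 0 0" --pt "1 0 0 0 0 0 0" --pt "1 0 0 0 0 0 0"

```text
time_s: 25.1
ee_pos: [0.5722, 0.2126, 0.1681]
eef_rot: [3.141, 0.0, 0.0]
force: [-0.0, -0.4, 0.4]
grip_width: 0.094
grip_force: 0.0
```

```bash
cat > ring.py <<'E'
from h import *
o=ctrl.get_obs();c=ctrl.camera("wrist");d=ctrl.cut_out("ring_mid",c)[0];m=d["mask"];x0=world(c,d["centre"],.025,o)[:2]
def lug(x):
    ca,sa=np.cos(x[2]),np.sin(x[2])
    P=np.array([[a,b,z] for a in(-.036,.036) for b in(-.006,.006) for z in(.002,.008)]);return [np.c_[x[0]+s[:,0]*ca-s[:,1]*sa,x[1]+s[:,0]*sa+s[:,1]*ca,s[:,2]] for s in(P[:4],P[4:])]
def cost(x):
    g=np.zeros(m.shape,np.uint8)
    for Q in [np.r_[circle(.028,.042)(x),circle(.028,.008)(x)],np.r_[circle(.03,.008)(x),circle(.03,0)(x)],lug(x)[0],lug(x)[1]]:
        if len(Q)==4: Q=np.r_[Q,circle(.01,.004)(x)]
        cv2.fillPoly(g,[(cv2.convexHull(pix(c,Q,o).astype(np.float32))*16).astype(np.int32)],1,shift=4)
    g=g.astype(bool);return -(g&m).sum()/(g|m).sum()
s=DE(cost,[(x0[0]-.02,x0[0]+.02),(x0[1]-.02,x0[1]+.02),(0,np.pi)],seed=1,maxiter=60);x=s.x
print("conf",d["conf"],x0,"ring",x,"deg",np.degrees(x[2]),"IoU",-s.fun,"ee",o["ee_pos"],"shift50",(x[0]-o["ee_pos"][0])/.05,-(x[1]-o["ee_pos"][1])/.05)
print("grad",fit(c,o,circle(.028,.042),x0,(.01,.01)))
v,u=np.nonzero(m);k=4;u0,v0=u.min()-20,v.min()-20
g=cv2.resize(c["color"][v0:v.max()+20,u0:u.max()+20],None,fx=k,fy=k,interpolation=cv2.INTER_CUBIC)
for Q in [circle(.028,.042)(x),circle(.03,.0)(x),*lug(x)]:
    for a,b in pix(c,Q,o): cv2.circle(g,(int((a-u0+.5)*k),int((b-v0+.5)*k)),1,(0,0,255),-1)
cv2.imwrite("pics/ring.png",g)
E
python3 ring.py
```

```text
conf 0.68 [0.5749702 0.2122803] ring [0.57642559 0.21555702 1.04052956] deg 59.617952070201675 IoU 0.9613343442001516 ee [0.57218957 0.21255265 0.16808708] shift50 0.08472040485482113 -0.06008755002092914
grad (array([0.57681214, 0.21504952]), np.float64(0.5594281827373698))
```

View pics/ring.png

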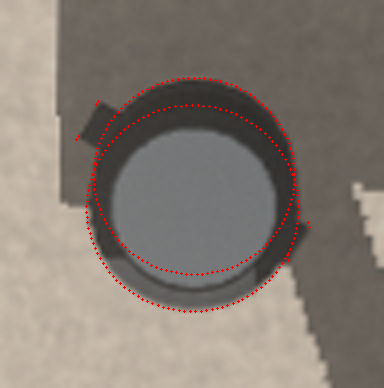

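The overlay matches the ring. Its lugs point at 59.6° and need to be at about 93°. I'll grasp the collar high with the tool turned +0.5 rad.

Request:
move_arm --pt "1 0.09 -0.055 0 0 0 0" --pt "1 0 0 0 0 0 -0.125" --pt "1 0 0 0 0 0 -0.125" --pt "1 0 0 0 0 0 -0.125" --pt "1 0 0 0 0 0 -0.125" --pt "1 0 0 0.6 0 0 0" --pt "1 0 0 0.6 0 0 0" --pt "1 0 0 0.6 0 0 0" --pt "1 0 0 0.6 0 0 0" --pt "1 0 0 0.56 0 0 0" --pt "1 0 0 0 0 0 0" --pt "0 0 0 0 0 0 0" --pt "0 0 0 0 0 0 0" --pt "0 0 0 0 0 0 0" --pt "0 0 0 0 0 0 0" --pt "0 0 0 0 0 0 0" --pt "0 0 0 0 0 0 0" --pt "0 0 0 0 0 0 0" --force 50

```text
time_s: 27.0
ee_pos: [0.5769, 0.2161, 0.0206]
eef_rot: [3.141, -0.001, 0.501]
force: [-1.7, -0.9, 6.3]
grip_width: 0.0555
grip_force: 50.0
```

Request:
move_arm --pt "0 0 0 -0.3 0 0 0" --pt "0 0 0 -0.6 0 0 -0.117" --pt "0 0 0 -0.7 0 0 -0.117" --pt "0 0 0 -0.7 0 0 -0.117" --pt "0 0 0 -0.7 0 0 -0.117" --pt "0 0 0 -0.4 0 0 -0.117" --pt "0 0 0 0 0 0 0" --pt "0 -0.53 0.241 0 0 0 0" --pt "0 -0.53 0.241 0 0 0 0" --pt "0 -0.53 0.241 0 0 0 0" --pt "0 -0.53 0.241 0 0 0 0" --pt "0 -0.53 0.241 0 0 0 0" --pt "0 -0.53 0.241 0 0 0 0" --pt "0 -0.53 0.241 0 0 0 0" --pt "0 0 0 0.3 0 0 0" --pt "0 0 0 0 0 0 0" --pt "0 0 0 0 0 0 0" --pt "0 0 0 0 0 0 0"

```text
time_s: 28.8
ee_pos: [0.5648, 0.0132, 0.1753]
eef_rot: [-3.142, -0.0, 1.085]
force: [-0.2, 1.0, -0.8]
grip_width: 0.0553
grip_force: 50.0
```

Run:
```python
from h import *
o=ctrl.get_obs();c=ctrl.camera("wrist");p=o["ee_pos"];y=o["eef_rot"][2];print(p,y,o["qpos"][5])
x,q=fit(c,o,circle(.028,p[2]+.0214),p[:2],(.006,.006));e=x-p[:2]
print("rel tool",e@[np.cos(y),np.sin(y)],e@[np.sin(y),-np.cos(y)],q)
D=np.array([.5647,.0126])-p[:2];print("to go tool50",D@[np.cos(y),np.sin(y)]/.05,D@[np.sin(y),-np.cos(y)]/.05)
g=cv2.resize(c["color"],(800,600),interpolation=cv2.INTER_CUBIC);cv2.imwrite("pics/w7.png",g)
```

```text
[0.56480592 0.01319273 0.17529598] 1.085411561530881 0.4438846851245228
rel tool -0.006600535747837715 -0.0032909417888174735 0.3118127076045867
to go tool50 -0.011473644664673379 0.0036570767856969923
```

View pics/w7.png

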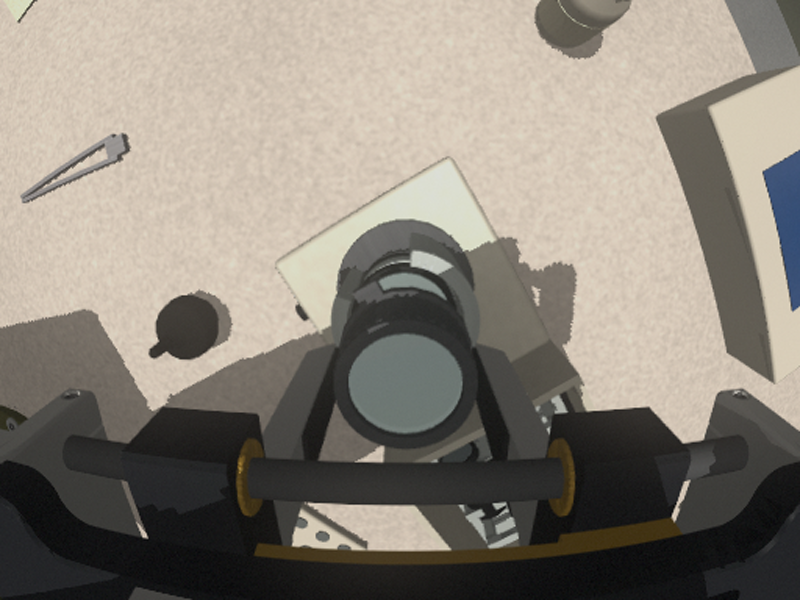

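Request:
move_arm --pt "0 -0.011 0 0.3 0 0 0" --pt "0 0 0 0.3 0 0 0" --pt "0 0 0 0.1 0 0 0" --pt "0 0 0 0.05 0 0 0" --pt "0 0 0 0.05 0 0 0" --pt "0 0 0 0.05 0 0 0" --pt "0 0 0 0.05 0 0 0" --pt "0 0 0 0.05 0 0 0" --pt "0 0 0 0 0 0 0" --pt "0 0 0 0 0 0 0"

```text
time_s: 29.85
ee_pos: [0.5645, 0.0122, 0.1277]
eef_rot: [3.142, -0.0, 1.086]
force: [1.2, 0.9, -1.7]
grip_width: 0.0553
grip_force: 50.0
```

Request:
move_arm --pt "0 0 0 0.02 0 0 0" --pt "0 0 0 0 0 0 0.1" --pt "0 0 0 0 0 0 0.1" --pt "0 0 0 0 0 0 0.1" --pt "0 0 0 0 0 0 0.1" --pt "0 0 0 0.005 0 0 0.1" --pt "0 0 0 0.01 0 0 0.1" --pt "0 0 0 0.01 0 0 0" --pt "0 0 0 0 0 0 0" --force 60

```text
time_s: 30.75
ee_pos: [0.5649, 0.0121, 0.126]
eef_rot: [3.141, -0.001, 0.489]
force: [0.0, 0.0, 5.3]
grip_width: 0.0555
grip_force: 60.0
```

```bash
python3 -c "
from h import *
o=ctrl.get_obs();print(o['force'],o['moment'],o['ee_pos'],o['eef_rot'],o['qpos'])"
```

```text
[0.04921502 0.01987723 5.27525539] [ 0.01628765  0.04945319 -0.1242019 ] [0.56491871 0.01213935 0.12598978] [ 3.14091502e+00 -1.20495964e-03  4.88775891e-01] [-4.33463066e-02  4.08032240e-01  1.56785373e+00  2.98463535e-05
  1.16432452e+00  1.03866276e+00]
```

Request:
move_arm --pt "0 0 0 0.01 0 0 0.1" --pt "0 0 0 0.01 0 0 0.1" --pt "0 0 0 0.01 0 0 0.1" --pt "0 0 0 0.01 0 0 0.1" --pt "0 0 0 0.01 0 0 0.1" --pt "0 0 0 0.005 0 0 0.1" --pt "0 0 0 0 0 0 0.1" --pt "0 0 0 0 0 0 0.1" --pt "0 0 0 0 0 0 0"

```text
time_s: 31.65
ee_pos: [0.5651, 0.0121, 0.1236]
eef_rot: [-3.141, -0.002, -0.314]
force: [0.5, -1.3, 7.5]
grip_width: 0.0547
grip_force: 60.0
```

```bash
python3 -c "
from h import *
o=ctrl.get_obs();print(o['force'],o['moment'],o['ee_pos'],o['eef_rot'],o['qpos'])"
```

```text
[ 0.45179249 -1.26481035  7.51107893] [-0.12728355  0.06256241 -0.12269093] [0.56510209 0.01208502 0.12355031] [-3.14135268e+00 -2.00013723e-03 -3.13869833e-01] [-4.32697165e-02  4.10842928e-01  1.57002270e+00 -3.31130712e-04
  1.15873554e+00  1.84152852e+00]
```

Request:
move_arm --pt "0 0 0 0 0 0 0.1" --pt "0 0 0 0 0 0 0.1" --pt "0 0 0 0 0 0 0.08" --pt "0 0 0 0 0 0 0"

```text
time_s: 32.05
ee_pos: [0.565, 0.012, 0.1235]
eef_rot: [-3.141, -0.002, -0.593]
force: [-0.0, -1.5, 7.8]
grip_width: 0.0551
grip_force: 60.0
```

```bash
python3 -c "
from h import *
o=ctrl.get_obs();print(o['force'],o['moment'],o['ee_pos'],o['eef_rot'])"
```

```text
[-0.03374149 -1.47754169  7.81627962] [-0.16701648  0.13273974  0.00410256] [0.56504895 0.01202195 0.1235289 ] [-3.14096289e+00 -1.81323781e-03 -5.93110487e-01]
```

Request:
move_arm --pt "0.85 0 0 0 0 0 0" --pt "0.85 0 0 0 0 0 0" --pt "0.85 0 0 0 0 0 0" --pt "0.85 0 0 -0.4 0 0 0" --pt "0.85 0 0 -0.8 0 0 -0.129" --pt "0.6 0 0 -0.7 0 0 -0.129" --pt "0.6 0 0 0 0 0 -0.129" --pt "0.6 0 0 0 0 0 -0.129" --pt "0.6 0 0 0 0 0 -0.129" --pt "0.6 -0.6 0 0 0 0 0" --pt "0.6 -0.6 0 0 0 0 0" --pt "0.6 -0.6 0 0 0 0 0" --pt "0.6 0 0 0 0 0 0" --pt "0.6 0 0 0 0 0 0" --pt "0.6 0 0 0 0 0 0"

```text
time_s: 33.55
ee_pos: [0.4753, 0.0076, 0.2176]
eef_rot: [3.142, -0.0, 0.051]
force: [-0.4, -0.2, -0.0]
grip_width: 0.0565
grip_force: 0.0
```

Run:
```python
from h import *
o=ctrl.get_obs();c=ctrl.camera("wrist");p=o["ee_pos"];print(p,o["eef_rot"])
uv=pix(c,circle(.05,.12)(np.array([.5647,.0126])),o);x0,y0=np.maximum(uv.min(0).astype(int)-8,0);x1,y1=uv.max(0).astype(int)+8
print(x0,x1,y0,y1)
for z in(.142,.145,.148): print(z,*fit(c,o,circle(.028,z),(.5647,.0126),(.005,.005)))
g=cv2.resize(c["color"][y0:y1,x0:x1],None,fx=5,fy=5,interpolation=cv2.INTER_CUBIC);cv2.imwrite("pics/w8.png",cv2.convertScaleAbs(g,alpha=1.6,beta=20)[:600,:800])
cv2.imwrite("pics/full8.png",c["color"])
```

```text
[0.47526016 0.007602   0.21760409] [ 3.14157358e+00 -1.66679798e-04  5.11588192e-02]
196 320 38 160
0.142 [0.56401651 0.01258024] 0.5137291314598864
0.145 [0.56389342 0.01257549] 0.5700474349624073
0.148 [0.56390318 0.01279657] 0.5942802000189998
```

View pics/w8.png

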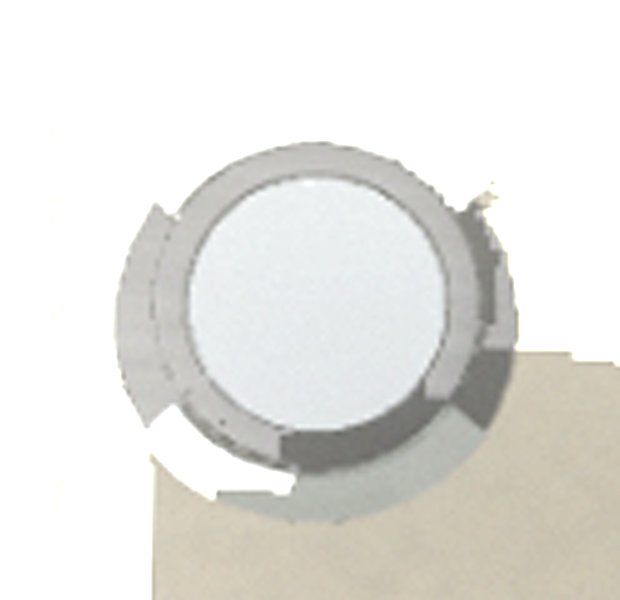

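No lugs show in the slots at (140,310) or (500,300) and the collar is centred. The turning torque stayed far below slip over 96°, so the ring is home. On to the slides.

Request:
move_arm --pt "0.35 0 0.61 0 0 0 0" --pt "0.35 0 0.61 0 0 0 0" --pt "0.35 0 0.61 0 0 0 0" --pt "0.35 0 0.61 0 0 0 0" --pt "0.35 0 0.61 0 0 0 0" --pt "0.35 0 0.61 0 0 0 0" --pt "0.35 0 0 0 0 0 0" --pt "0.35 0 0 0 0 0 0" --pt "0.35 0 0 0 0 0 0"

```text
time_s: 34.5
ee_pos: [0.4841, -0.1745, 0.2174]
eef_rot: [-3.141, 0.0, 0.051]
force: [-1.1, 1.1, 0.2]
grip_width: 0.0329
grip_force: 0.0
```

```bash
cat > slides.py <<'E'
from h import *
o=ctrl.get_obs();c=ctrl.camera("wrist");p=o["ee_pos"];print(p,o["eef_rot"])
b,q=fit(c,o,rect(.136,.179,.096),(.5744,-.1753,.0512),(.012,.012,.03));print("bayin",b,q)
B,q=fit(c,o,lambda x:np.r_[rect(.136,.179,.096)(x),rect(.148,.191,.096)(x)],(.5744,-.1753,.0512),(.012,.012,.03));print("bay both",B,q)
tabs=lambda x:np.r_[tuple(rect(.03,.008,.09)((x[0]-k*.042*np.sin(x[2]),x[1]+k*.042*np.cos(x[2]),x[2])) for k in(-1,0,1))]
T,q=fit(c,o,tabs,(.5744,-.1753,.0512),(.012,.012,.03));print("tabs",T,q)
for d in ctrl.cut_out("slide_a_tab",c): print(round(d["conf"],2),d["centre"],d["mask"].sum(),world(c,d["centre"],.06,o))
uv=pix(c,rect(.17,.22,.096)(B),o);x0,y0=np.maximum(uv.min(0).astype(int),0);x1,y1=uv.max(0).astype(int);k=min(800/(x1-x0),600/(y1-y0))
g=cv2.resize(c["color"][y0:y1,x0:x1],None,fx=k,fy=k,interpolation=cv2.INTER_CUBIC)
for m,x,col in((rect(.136,.179,.096),b,(255,0,255)),(rect(.148,.191,.096),B,(255,0,0)),(tabs,T,(0,0,255))):
    for a,d in pix(c,m(x),o): cv2.circle(g,(int((a-x0+.5)*k),int((d-y0+.5)*k)),1,col,-1)
cv2.imwrite("pics/sl.png",g[:600,:800])
E
python3 slides.py
```

```text
[ 0.48414026 -0.17449298  0.21737955] [-3.14126936e+00  3.73568247e-04  5.14837676e-02]
bayin [ 0.57444172 -0.17549558  0.05426201] 0.7830891340221428
bay both [ 0.57450421 -0.17549632  0.0529729 ] 0.511188387472696
tabs [ 0.57352865 -0.16825965  0.06288142] 0.739459796026457
0.71 [118.7, 259.5] 965 [ 0.55408829 -0.17184346  0.06      ]
0.23 [10.3, 2.7] 28 [0.73770938 0.23257254 0.06      ]
```

View pics/sl.png

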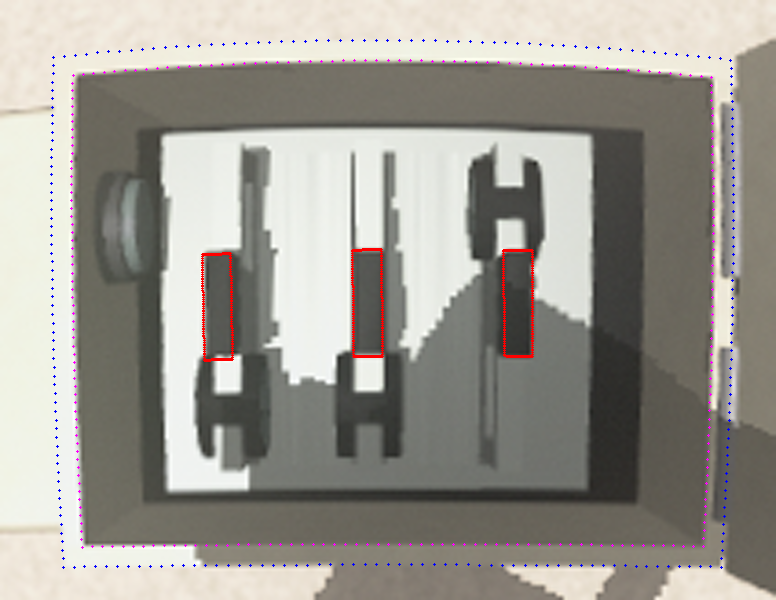

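Magenta, blue and red all fit: middle tab at (.5735,-.1683), so the left tab is at (.5712,-.1263), unit yaw about .055. I'll grasp the left slide.

Request:
move_arm --pt "0.3 0.6 -0.29 0 0 0 -0.005" --pt "0.3 0.6 -0.29 0 0 0 0" --pt "0.3 0.59 -0.29 0 0 0 0" --pt "0.3 0 0 0.7 0 0 0" --pt "0.3 0 0 0.7 0 0 0" --pt "0.3 0 0 0.7 0 0 0" --pt "0.3 0 0 0.5 0 0 0" --pt "0.3 0 0 0.4 0 0 0" --pt "0.3 0 0 0 0 0 0" --pt "0.3 0 0 0 0 0 0" --pt "0 0 0 0 0 0 0" --pt "0 0 0 0 0 0 0" --pt "0 0 0 0 0 0 0" --pt "0 0 0 0 0 0 0" --pt "0 0 0 0 0 0 0" --force 40

```text
time_s: 36.1
ee_pos: [0.5713, -0.1269, 0.0685]
eef_rot: [3.141, -0.001, 0.056]
force: [-1.1, 1.3, 6.1]
grip_width: 0.0079
grip_force: 39.9
```

Request:
move_arm --pt "0 0 0 -0.2 0 0 0" --pt "0 0 0 -0.4 0 0 0" --pt "0 0 0 -0.5 0 0 0" --pt "0 0 0 -0.5 0 0 0" --pt "0 0 0 -0.5 0 0 0" --pt "0 0 0 -0.2 0 0 0" --pt "0 0 0 0 0 0 0" --pt "0 0 0 0 0 0 0"

```text
time_s: 36.9
ee_pos: [0.5705, -0.1268, 0.1816]
eef_rot: [-3.141, 0.001, 0.056]
force: [0.3, 0.2, -1.2]
grip_width: 0.0073
grip_force: 39.9
```

```bash
cat > held.py <<'E'
from h import *
o=ctrl.get_obs();c=ctrl.camera("wrist");p=o["ee_pos"];y=o["eef_rot"][2];print(p,o["eef_rot"],o["force"],o["moment"])
zt=p[2]-.0685+.09
def plate(x): # x along tool x offset, dy
    q=np.array([p[0]+x[0]*np.cos(y)+x[1]*np.sin(y),p[1]+x[0]*np.sin(y)-x[1]*np.cos(y),y]);return np.r_[rect(.1,.008,zt-.018)(q),rect(.03,.008,zt)(q)]
for s in (1,): print(fit(c,o,plate,(0,0),(.006,.003)))
uv=pix(c,plate((0,0)),o);x0,y0=np.maximum(uv.min(0).astype(int)-30,0);x1,y1=uv.max(0).astype(int)+30
g=c["color"].copy()
r,_=fit(c,o,plate,(0,0),(.006,.003));k=min(800/(x1-x0),600/(y1-y0));g=cv2.resize(g[y0:y1,x0:x1],None,fx=k,fy=k,interpolation=cv2.INTER_CUBIC)
for a,d in pix(c,plate(r),o): cv2.circle(g,(int((a-x0+.5)*k),int((d-y0+.5)*k)),1,(0,0,255),-1)
cv2.imwrite("pics/held.png",g[:600,:800])
E
python3 held.py
```

```text
[ 0.57052562 -0.12678771  0.1815523 ] [-3.14116639e+00  1.31393490e-03  5.58182442e-02] [ 0.32537564  0.15072035 -1.21906911] [0.02634273 0.02726976 0.06826148]
(array([0.00200058, 0.00235536]), np.float64(0.22582780657625143))
```

Request:
move_arm --pt "0 0 0 0 0 0 -0.1496" --pt "0 0 0 0 0 0 -0.1496" --pt "0 0 0 0 0 0 -0.1496" --pt "0 0 0 0 0 0 -0.1496" --pt "0 0 0 0 0 0 -0.1496" --pt "0 0 0 0 0 0 -0.1496" --pt "0 0 0 0 0 0 -0.1496" --pt "0 0 0 0 0 0 -0.1496" --pt "0 0 0 0 0 0 -0.1496" --pt "0 0 0 0 0 0 -0.1496" --pt "0 0 0 0 0 0 -0.1496" --pt "0 0 0 0 0 0 -0.1496" --pt "0 0 0 0 0 0 -0.1496" --pt "0 0 0 0 0 0 -0.1496" --pt "0 0 0 0 0 0 -0.1496" --pt "0 0 0 0 0 0 -0.1496" --pt "0 0 0 0 0 0 -0.1496" --pt "0 0 0 0 0 0 -0.1496" --pt "0 0 0 0 0 0 -0.1496" --pt "0 0 0 0 0 0 -0.1496"

```text
time_s: 38.95
ee_pos: [0.5705, -0.1268, 0.1812]
eef_rot: [3.141, -0.002, 3.054]
force: [0.6, -0.4, -1.6]
grip_width: 0.0075
grip_force: 39.9
```

Request:
move_arm --pt "0 0 0 0 0 0 -0.1496" --pt "0 0 0 0 0 0 0" --pt "0 0 0 0 0 0 0" --pt "0 0 0 0 0 0 0"

```text
time_s: 39.35
ee_pos: [0.5708, -0.1268, 0.1821]
eef_rot: [3.141, -0.001, -3.089]
force: [-0.5, -0.4, -1.1]
grip_width: 0.0079
grip_force: 39.9
```

Request:
move_arm --pt "0 -0.01 0 0.4 0 0 0" --pt "0 0 0 0.4 0 0 0" --pt "0 0 0 0.4 0 0 0" --pt "0 0 0 0.3 0 0 0" --pt "0 0 0 0.1 0 0 0" --pt "0 0 0 0.1 0 0 0" --pt "0 0 0 0.1 0 0 0" --pt "0 0 0 0 0 0 0"

```text
time_s: 40.15
ee_pos: [0.5714, -0.1269, 0.0925]
eef_rot: [3.142, -0.0, -3.086]
force: [0.3, -0.3, -1.1]
grip_width: 0.0074
grip_force: 39.9
```

Request:
move_arm --pt "0 0 0 0.05 0 0 0" --pt "0 0 0 0.05 0 0 0" --pt "0 0 0 0.05 0 0 0" --pt "0 0 0 0 0 0 0"

```text
time_s: 40.55
ee_pos: [0.5713, -0.1268, 0.0848]
eef_rot: [3.141, -0.0, -3.086]
force: [-0.5, -0.2, -0.2]
grip_width: 0.0077
grip_force: 39.9
```

Free fit. I'll lower it fully and release.

Request:
move_arm --pt "0 0 0 0.08 0 0 0" --pt "0 0 0 0.08 0 0 0" --pt "0 0 0 0.08 0 0 0" --pt "0 0 0 0.06 0 0 0" --pt "0 0 0 0.02 0 0 0" --pt "0 0 0 0 0 0 0" --pt "0.25 0 0 0 0 0 0" --pt "0.25 0 0 0 0 0 0" --pt "0.25 0 0 0 0 0 0"

```text
time_s: 41.45
ee_pos: [0.5715, -0.1269, 0.0693]
eef_rot: [-3.141, 0.0, -3.086]
force: [-0.7, -1.3, -0.3]
grip_width: 0.0231
grip_force: 0.0
```

Request:
move_arm --pt "0.28 0 0 -0.4 0 0 0" --pt "0.28 0 0 -0.5 0 0 0" --pt "0.28 0 0 -0.3 0 0 0" --pt "0.28 0 -0.42 0 0 0 0" --pt "0.28 0.005 -0.41 0 0 0 0" --pt "0.28 0 0 0.4 0 0 0" --pt "0.28 0 0 0.5 0 0 0" --pt "0.28 0 0 0.315 0 0 0" --pt "0.28 0 0 0 0 0 0" --pt "0.28 0 0 0 0 0 0" --pt "0 0 0 0 0 0 0" --pt "0 0 0 0 0 0 0" --pt "0 0 0 0 0 0 0" --pt "0 0 0 0 0 0 0"

```text
time_s: 42.85
ee_pos: [0.5738, -0.1683, 0.0692]
eef_rot: [-3.141, 0.001, -3.086]
force: [-1.0, 0.2, 5.6]
grip_width: 0.0076
grip_force: 40.0
```

Request:
move_arm --pt "0 0 0 -0.25 0 0 0" --pt "0 0 0 -0.5 0 0 0" --pt "0 0 0 -0.5 0 0 0" --pt "0 0 0 -0.5 0 0 0" --pt "0 0 0 -0.5 0 0 0" --pt "0 0 0 0 0 0 0.1496" --pt "0 0 0 0 0 0 0.1496" --pt "0 0 0 0 0 0 0.1496" --pt "0 0 0 0 0 0 0.1496" --pt "0 0 0 0 0 0 0.1496" --pt "0 0 0 0 0 0 0.1496" --pt "0 0 0 0 0 0 0.1496" --pt "0 0 0 0 0 0 0.1496" --pt "0 0 0 0 0 0 0.1496" --pt "0 0 0 0 0 0 0.1496" --pt "0 0 0 0 0 0 0.1496" --pt "0 0 0 0 0 0 0.1496" --pt "0 0 0 0 0 0 0.1496" --pt "0 0 0 0 0 0 0.1496"

```text
time_s: 44.75
ee_pos: [0.5734, -0.1683, 0.1816]
eef_rot: [3.141, 0.0, 1.097]
force: [-0.5, -0.2, -1.1]
grip_width: 0.0079
grip_force: 40.0
```

Request:
move_arm --pt "0 0 0 0 0 0 0.1496" --pt "0 0 0 0 0 0 0.1496" --pt "0 0 0 0 0 0 0.1496" --pt "0 0 0 0 0 0 0.1496" --pt "0 0 0 0 0 0 0.1496" --pt "0 0 0 0 0 0 0.1496" --pt "0 0 0 0 0 0 0.1496" --pt "0 0 0 0 0 0 0" --pt "0 0 0 0 0 0 0" --pt "0 0 0 0 0 0 0"

```text
time_s: 45.75
ee_pos: [0.5735, -0.1683, 0.1811]
eef_rot: [3.142, -0.0, 0.059]
force: [0.7, -0.1, -0.3]
grip_width: 0.0076
grip_force: 40.0
```

Request:
move_arm --pt "0 0 0 0.4 0 0 0" --pt "0 0 0 0.4 0 0 0" --pt "0 0 0 0.4 0 0 0" --pt "0 0 0 0.3 0 0 0" --pt "0 0 0 0.1 0 0 0" --pt "0 0 0 0.1 0 0 0" --pt "0 0 0 0.1 0 0 0" --pt "0 0 0 0.05 0 0 0" --pt "0 0 0 0.05 0 0 0" --pt "0 0 0 0.05 0 0 0" --pt "0 0 0 0 0 0 0"

```text
time_s: 46.85
ee_pos: [0.5734, -0.1683, 0.0832]
eef_rot: [-3.141, 0.0, 0.056]
force: [-0.1, 0.1, -0.9]
grip_width: 0.0078
grip_force: 40.0
```

Request:
move_arm --pt "0 0 0 0.08 0 0 0" --pt "0 0 0 0.08 0 0 0" --pt "0 0 0 0.07 0 0 0" --pt "0 0 0 0.05 0 0 0" --pt "0 0 0 0 0 0 0" --pt "0.25 0 0 0 0 0 0" --pt "0.25 0 0 0 0 0 0" --pt "0.25 0 0 0 0 0 0" --pt "0.25 0 0 -0.4 0 0 0" --pt "0.25 0 0 -0.8 0 0 0" --pt "0.25 0 0 -0.8 0 0 0" --pt "0.25 0 0 -0.8 0 0 0" --pt "0 0 0 -0.8 0 0 0" --pt "0 0 0 -0.8 0 0 0" --pt "0 0 0 0 0 0 0" --pt "0 0 0 0 0 0 0"

```text
time_s: 48.45
ee_pos: [0.5736, -0.1683, 0.2897]
eef_rot: [3.141, -0.001, 0.056]
force: [0.1, 0.3, -0.6]
grip_width: 0.0008
grip_force: 0.0
```

Run:
```python
from h import *
o=ctrl.get_obs();print(o["ee_pos"],o["eef_rot"],o["qpos"])
c=ctrl.camera("top");s=ctrl.camera("scene")
hinge=lambda a:(lambda ca,sa:None)
B=np.array([.5745,-.1755]);y=.0535;ux=np.array([np.cos(y),np.sin(y)]);uy=np.array([-np.sin(y),np.cos(y)])
def pt(x,r,a): h=B+x*ux+(-.0955+r*np.cos(a))*uy;return np.array([*h,.096+r*np.sin(a)])
# fit the cover's angle: outline of cover plate in both fixed views
L=np.linspace(-.076,.076,40);Rr=np.linspace(0,.191,40)
def model(x): return np.array([pt(l,.191,x[0]) for l in L]+[pt(l,r,x[0]) for r in Rr for l in(-.076,.076)])
for n,cc in(("top",c),("scene",s)): print(n,fit(cc,o,model,(1.7,),(.35,)))
for n,cc in(("top",c),("scene",s)):
    d=ctrl.cut_out("cover_edge",cc)[:1]
    for e in d: print(n,e["conf"],e["centre"],[np.round(proj(cc,pt(0,.0955,a)),0) for a in(1.6,1.8,1.95)])
a=cv2.resize(c["color"][110:250,210:410],None,fx=2.3,fy=2.3,interpolation=cv2.INTER_CUBIC);b=cv2.resize(s["color"][140:320,70:330],None,fx=1.25,fy=1.25,interpolation=cv2.INTER_CUBIC)
h=max(a.shape[0],b.shape[0]);g=np.zeros((h,a.shape[1]+b.shape[1],3),np.uint8);g[:a.shape[0],:a.shape[1]]=a;g[:b.shape[0],a.shape[1]:]=b;cv2.imwrite("pics/fin.png",g);print(g.shape)
```

```text
[ 0.57356432 -0.16831993  0.28967829] [ 3.14116857e+00 -1.03201673e-03  5.58026042e-02] [-3.46722956e-01  3.63060010e-01  1.24475753e+00  1.41094270e-05
  1.53265945e+00  1.16827046e+00]
top (array([1.74174918]), np.float64(0.2915721651343696))
scene (array([1.75013528]), np.float64(0.5389593845003318))
top 0.85 [196.8, 353.4] [array([182., 355.]), array([182., 362.]), array([182., 367.])]
scene 0.93 [228.6, 153.8] [array([226., 164.]), array([231., 156.]), array([235., 151.])]
(322, 785, 3)
```

Request:
move_arm --pt "0 0 0 -0.5 0 0 0" --pt "0 0 0 -0.5 0 0 0" --pt "0 0 0 0 0 0 0" --pt "0 -0.005 0.64 0 0 0 0" --pt "0 -0.005 0.64 0 0 0 0" --pt "0 -0.005 0.64 0 0 0 0" --pt "0 -0.005 0.64 0 0 0 0" --pt "0 -0.005 0.64 0 0 0 0" --pt "0 -0.005 0.64 0 0 0 0" --pt "0 0 0 0 0 0 0" --pt "0 0 0 0 0 0 0" --pt "0 0 0 0.3 0 0 0" --pt "0 0 0 0.3 0 0 0" --pt "0 0 0 0.3 0 0 0" --pt "0 0 0 0.3 0 0 0" --pt "0 0 0 0.3 0 0 0" --pt "0 0 0 0.3 0 0 0" --pt "0 0 0 0 0 0 0"

```text
time_s: 50.45
ee_pos: [0.5824, -0.3585, 0.247]
eef_rot: [-3.139, 0.003, 0.057]
force: [0.2, -0.1, -0.3]
grip_width: 0.0005
grip_force: 0.0
```

Request:
move_arm --pt "0 0 -0.3 0 0 0 0" --pt "0 0 -0.25 0 0 0 0" --pt "0 0 -0.2 0 0 0 0" --pt "0 0 -0.2 0 0 0 0" --pt "0 0 -0.2 0 0 0 0" --pt "0 0 -0.2 0 0 0 0" --pt "0 0 -0.2 0 0 0 0" --pt "0 0 -0.2 0 0 0 0" --pt "0 0 -0.2 0 0 0 0" --pt "0 0 -0.2 0 0 0 0"

```text
time_s: 51.45
ee_pos: [0.5766, -0.252, 0.2493]
eef_rot: [-3.142, 0.0, 0.056]
force: [0.2, -0.7, -0.4]
grip_width: 0.0003
grip_force: 0.1
```

Request:
move_arm --pt "0 0 -0.2 0 0 0 0" --pt "0 0 -0.2 0 0 0 0" --pt "0 0 -0.2 0 0 0 0" --pt "0 0 -0.2 0 0 0 0" --pt "0 0 -0.2 0 0 0 0" --pt "0 0 -0.2 0 0 0 0" --pt "0 0 -0.2 0 0 0 0" --pt "0 0 -0.2 0 0 0 0" --pt "0 0 0 0 0 0 0" --pt "0 0 0 -0.5 0 0 0" --pt "0 0 0 0 0 0 0" --pt "0 0 0 0 0 0 0" --pt "0 0 0 0 0 0 0" --pt "0 0 0 0 0 0 0" --pt "0 0 0 0 0 0 0"

```text
time_s: 52.95
ee_pos: [0.5721, -0.1729, 0.2737]
eef_rot: [-3.141, 0.001, 0.056]
force: [0.2, -0.6, 0.4]
grip_width: 0.0005
grip_force: 0.0
```

Run:
```python
from h import *
o=ctrl.get_obs();print(o["ee_pos"])
c=ctrl.camera("wrist");s=ctrl.camera("scene")
a=cv2.resize(c["color"],(480,360));b=cv2.resize(s["color"][140:320,70:330],None,fx=1.2,fy=1.2,interpolation=cv2.INTER_CUBIC)
g=np.zeros((360,480+b.shape[1],3),np.uint8);g[:,:480]=a;g[:b.shape[0],480:]=b;cv2.imwrite("pics/fin2.png",g);print(g.shape)
```

```text
[ 0.57211314 -0.1729      0.27374646]
(360, 792, 3)
```

View pics/fin2.png

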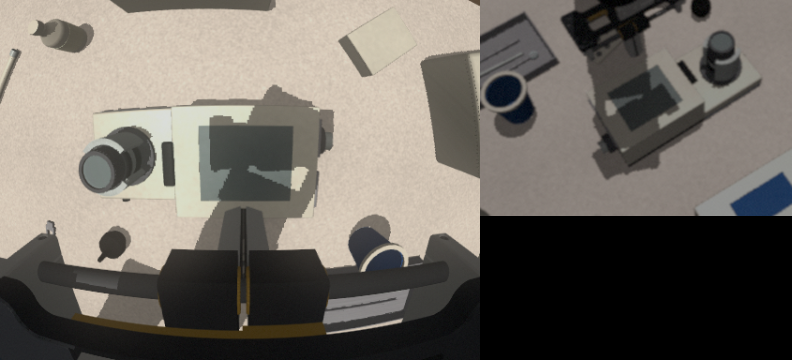

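The view shows the cover lying shut over the bay at about (245,160). I'll press lightly near its free edge to be sure.

Request:
move_arm --pt "0 0 -0.6 0 0 0 0" --pt "0 0 -0.5 0 0 0 0" --pt "0 0 0 0.6 0 0 0" --pt "0 0 0 0.6 0 0 0" --pt "0 0 0 0.6 0 0 0" --pt "0 0 0 0.6 0 0 0" --pt "0 0 0 0.5 0 0 0" --pt "0 0 0 0.1 0 0 0" --pt "0 0 0 0.1 0 0 0" --pt "0 0 0 0.06 0 0 0" --pt "0 0 0 0.06 0 0 0" --pt "0 0 0 0 0 0 0"

```text
time_s: 54.25
ee_pos: [0.5693, -0.118, 0.1138]
eef_rot: [3.141, -0.001, 0.056]
force: [-0.4, 0.2, -0.2]
grip_width: 0.0005
grip_force: 0.0
```

Request:
move_arm --pt "0 0 0 0.06 0 0 0" --pt "0 0 0 0.06 0 0 0" --pt "0 0 0 0.06 0 0 0" --pt "0 0 0 0.04 0 0 0" --pt "0 0 0 0 0 0 0"

```text
time_s: 54.75
ee_pos: [0.5691, -0.1179, 0.1021]
eef_rot: [-3.141, 0.0, 0.056]
force: [0.1, -0.3, 0.6]
grip_width: 0.0007
grip_force: 0.0
```

Request:
move_arm --pt "0 0 0 -0.5 0 0 0" --pt "0 0 0 -0.8 0 0 0" --pt "0 0 0 -0.8 0 0 0" --pt "0 0 0 -0.8 0 0 0" --pt "0 0 0 0 0 0 0" --pt "0 0 0 0 0 0 0" --pt "0 0 0 0 0 0 0"

```text
time_s: 55.45
ee_pos: [0.5688, -0.1179, 0.246]
eef_rot: [-3.141, 0.002, 0.056]
force: [0.3, -0.1, -0.8]
grip_width: 0.0009
grip_force: 0.0
```

```bash
python3 -c "
from h import *
print(ctrl.hand_in())"
```

```text
the job is handed in; nothing more can be done
None
```

The job is handed in at about 55 s with no verdict returned: the lens cell, spacer and filter cell are stacked, the ring was turned in about 96° (home judged from low torque and no lugs showing in the slots, seat travel not read), two slides were flipped and reseated, and the cover is shut.

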